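# Load the herb mill and hold its lid pressed home

### The job

Load the herb mill: drop the two weighed-out nutmegs from the scale's pan, one after the other, into its bowl, then set the lid over the bowl and turn it by its knurled collar until its hidden keyways drop over the mill's pins. Press the lid fully home against its spring and finish while still gripping it and holding it down, for the mill runs only as long as the lid is held. Leave the jar, the carton and the loose monk fruit where they stand.

Things in the scene. Friction and masses are not known exactly. Their poses are not given: they have to be found in the camera images.
- mill_rim (a point): Herb mill, fixed: a round steel body 95 mm across on a black foot 106 mm across, an open bowl on top. This point: centre of the bowl's rim, 150 mm above the counter; z up. The bowl is 60 mm across, 60 mm deep, a low blade hub in its middle. Around it a neck 72 mm across stands 32 mm above a flat shoulder; the neck's top 6 mm tapers to 68 mm.
- mill_pins (a point): On the mill's axis, 16.5 mm below the rim, level with the tops of four fixed steel pins, 6 mm thick, a quarter turn apart, that stick out 4.5 mm from the neck all round. Below them, around the neck, lies the aluminium interlock ring.
- seat (a joint): The aluminium interlock ring around the mill's neck, sprung upward, sliding vertically. 0 m = up (its top 6 mm above the shoulder), grows as it is pressed down; 0.005 m = lid fully home, skirt on the shoulder. It takes 3 N to start it moving and 8 N to press it 5 mm; it springs back when let go.
- lid_collar (a point): Lid of the mill, loose, upright on the counter, 170 g: a black skirt 86 mm across, 38 mm high, open below, topped by a knurled steel collar to grip, 60 mm across, 34 mm high. This point: on the axis at half the collar's height, 55 mm above the skirt's lower edge; z up. On the mill it is 37.5 mm above the rim riding on the pins, 28 mm when dropped onto the sprung ring, 23 mm fully home.
- lid_edge (a point): Centre of the lid's lower edge. Inside the skirt a flange 17 mm high with a 75 mm bore fits over the neck (about 1.5 mm play all round). It has four hidden keyways 11 mm wide, a quarter turn apart; the x and y axes given do not tell where they are: find them by turning either way under a light push, a quarter turn at most.
- scale_pan (a point): Counter scale, fixed: a white case 215 x 190 mm with a steel pan 156 x 186 mm (the longer side along y) that has a lip 3 mm high. This point is the centre of the pan's floor, 41 mm above the counter.
- nutmeg1_center (a point): A brown nutmeg, 32 mm long along its own x axis and 25 mm thick, 11 g, lying on its side in the scale's pan. This point is its centre, 12.5 mm above the pan's floor.
- nutmeg2_center (a point): The other, equal nutmeg in the pan; this point is its centre.
- jar_center (a point): Bystander: amber glass jar, 66 mm across and 100 mm high; its centre, 50 mm up.
- carton_center (a point): Bystander: upright cardboard carton 50 x 90 x 75 mm; its centre, 37.5 mm up.
- monkfruit_center (a point): Bystander: a dried brown monk fruit, 55 mm across and 54 mm high; its centre, 27 mm up.
Mind the look-alikes: they are no part of the job. What is shaped like the part that bears nutmeg1_center but pink is not meant.

How it is judged:
On the way, in this order (a step that is already met when the one before it is completed fails the run):
1. the first nutmeg lies in the mill's bowl (((horizontal distance between nutmeg1_center and mill_rim below 0.028 m and z of nutmeg1_center in the frame of mill_rim below -0.012 m) or (horizontal distance between nutmeg2_center and mill_rim below 0.028 m and z of nutmeg2_center in the frame of mill_rim below -0.012 m))), for 0.2 s.
2. both nutmegs lie in the mill's bowl (horizontal distance between each of nutmeg1_center, nutmeg2_center and mill_rim below 0.028 m and z of each of nutmeg1_center, nutmeg2_center in the frame of mill_rim below -0.012 m), for 0.2 s.
3. the lid sits over the neck with its keyways dropped over the pins (horizontal distance between lid_collar and mill_rim below 0.005 m and z of lid_collar in the frame of mill_rim below 0.032 m and angle between lid_collar's own z axis and vertical below 0.08 rad), for 0.1 s.
At the end, for the whole second after the job is handed in: Both nutmegs lie in the bowl (centres at least 12 mm below the rim). The lid, centred within 4 mm, level within 3.4 degrees and still, is held home by the fingers (over 2 N on it): interlock ring more than 4 mm down, lid within 1.5 mm of its lowest position (all of step 2 and value of joint seat above 0.004 m and z of lid_collar in the frame of mill_rim below 0.0245 m and horizontal distance between lid_collar and mill_rim below 0.004 m and angle between lid_collar's own z axis and vertical below 0.06 rad and contact force between the fingers and lid above 2 N and linear speed of lid below 0.02 m/s); the arm keeps its last pose, push and grip.
It fails at once if a bystander (jar, carton or monk fruit) is moved more than 30 mm (distance of any of jar_center, carton_center, monkfruit_center from where it was at the start of the episode above 0.03 m).
It also fails if it takes over 72 s, if anything falls off the work surface, if the arm or the gripper's body presses on something with over 40 N, if the wrist force passes 120 N, or if a joint passes its speed limit or range.

### The arm

A 7-joint arm with a two-finger parallel gripper is mounted at the origin on the work surface. World frame = base frame: x ahead of the robot, y to its left, z up, the work surface at z = 0. Lengths are in m, angles in rad, forces in N, time in s.
With the tool pointing down it reaches from about 0.4 to 0.875 m from the base axis. Payload 19.3 kg.
Tool frame: the origin (TCP) lies between the finger pads; the fingertips stand ahead of it and the grasp point (between the pads) lies 8 mm behind it (bot.tip_extent is the x of the fingertips in the tool frame, in m); x points along the fingers, y is the direction in which the jaws open and shut, and the axes are right-handed (so a half turn about x gives the same grasp; the last joint's range is limited). The gripper opens to 85 mm and grips with 20 to 120 N. Pads are 22 mm wide; open, the fingers measure 114 mm over their backs; the gripper's body (76 mm by 85 mm) begins 54 mm behind the grasp point. The pads swing forward as they close: fully open they stand 13 mm farther back than shut.
Start: joints at [-1.287, 0.521, -0.036, 1.599, 0.021, 1.021, -0.113], TCP at [0.217, 0.586, 0.21] pointing down, gripper open.
Joint ranges: [-2.91, 2.91], [-0.3, 2.13], [-1.5, 1.42], [0.17, 2.43], [-1.26, 4.41], [0.16, 1.93], [-2.52, 2.52]. Speed limits (rad/s): [1.89, 1.89, 2.39, 2.39, 3.01, 3.01, 3.01].

### API

Orientations are given as [roll, pitch, yaw] about the fixed x, y, z axes, in that order (R = Rz(yaw) Ry(pitch) Rx(roll)).
In Python, from workcell import observe, grab_frame, camera_info, bot, nets gives the robot as it stands.
- The arm moves only by the tool jog_arm, never from a script. Its argument "commands" is a list of rows, each a list of 6 numbers: the shift along the tool's x, y, z in mm, then the turn, a rotation vector about the tool's x, y, z in rad. A call has 1 to 20 rows; each row shifts and turns the pose as measured when the row begins, along the tool's axes as they then stand; what a row does not reach is not made up. A row lasts 1/10 s, in which the tool goes at most 50 mm and 8.59 degrees, less where a joint would pass 70% of its speed; a pose out of reach is approached as far as the arm can. A call is refused whole if a number of a shift passes 50 or a number of a turn 0.15, either way. A call with a gripper value outside its range is refused whole. "gripper" is the closure in counts, from 0 (fully open) to 255 (shut), set as the call begins (left out, the last holds). The fingers move at their own pace and stop on an object; "newtons" is the grip in N (left out, the last holds). Time passes only in rows, so rows that do not move let the fingers close. It gives the time, the measured TCP pose, the force and the opening at its end, in the units of the state.
- observe(): the state, without advancing time (a new reading comes with each control period).
- grab_frame(name): name is "scene" or "top"; returns the picture (400x640x3 uint8, red, green, blue); there is no depth.
- camera_info(name): a dict with "fov_y" (degrees; the focal length in pixels is half the picture's height over the tangent of half this angle, whatever the lens; pixels are square), "cx", "cy" (the principal point, pixels), "distortion" ([k1, k2, p1, p2, k3] as OpenCV has them; the pictures are not rectified), "R" (3x3) and "t" (3): a world point X has camera coordinates R X + t. Camera axes: x right, y down, z forward; pixel columns grow to the right and rows downward; lengths in m; the calibration is good to about 2 mm. A picture is of the moment at which its call begins. camera_info takes no time and is no camera call.
- bot.job_done(): hands the job in, once; it reports no verdict.
Trained networks look in the newest picture that a camera, given by its name, has taken for a name from the list of things; names that differ only in an ending like _2 or _b are one class to them, and where a whole thing is asked for, a point or a joint stands for the part that bears it (a point fixed in the world has none). Each returns a list of dicts, best first, with "p" (0 to 1); they miss things now and then, are a little off and sometimes report something else, mostly with a low value. They report only what shows in the picture. A call takes as long as a camera call. They do not tell look-alikes from the thing itself.
- nets.find_in(camera, name): "rect" ([left, top, right, bottom] in pixels, round what is visible of it).
- nets.silhouettes(camera, name): "mask" (400x640 bool, what is visible of it) and "rect" ([left, top, right, bottom] in pixels, round what is visible of it).
- nets.pinpoint(camera, name): "location" ([column, row] in pixels: a listed point, or the origin of a listed thing).
The state is a dict: "clock": time; "qpos": joint angles; "qd": joint speeds; "joint_efforts": joint torques, N m; "position": TCP position; "tool_rot": TCP orientation; "force": force on the tool from outside, world axes, zero at the start; "moment": the same for the moment, N m; "grip_width": finger opening in m.
Only numpy, scipy, OpenCV 4.12 (cv2) and the standard library are available. Lean on these libraries where they do the work, as an engineer would, in place of code of your own. Each camera call takes 0.05 s, during which the arm holds its last target.

## Working session

There is one attempt and no reset: what is moved stays moved. The work goes in short steps, Python scripts to look and compute and a tool call to move; the robot and the scene stay as the last step left them, time stands still between calls to the robot, and variables do not carry over. Pictures are saved under pics/ and viewed, and the job is handed in when it is done.

Besides the shell and the picture viewer there is one more tool, called after "Call:" as name(argument=value, ...), one argument or row to a line, values as JSON. jog_arm: Moves the arm, as the interface text tells. Its arguments: {"type":"object","properties":{"commands":{"type":"array","items":{"type":"array","items":{"type":"number"}}},"gripper":{"type":"number"},"newtons":{"type":"number"}},"required":["commands"]}

```bash
mkdir -p pics; ls; python3 - <<'E'
from workcell import observe, grab_frame, camera_info, bot, nets
import cv2
s=observe();print(s); print(bot.tip_extent)
for c in("scene","top"):
    f=grab_frame(c);cv2.imwrite(f"pics/{c}0.png",f[:,:,::-1]);i=camera_info(c);print(c,i)
E
```

```text
pics
{'clock': 0.0, 'qpos': array([-1.28717517,  0.5220237 , -0.03635941,  1.59999625,  0.02119517,
        1.02109275, -0.11279096]), 'qd': array([ 0.0011379 ,  0.00107983, -0.00087846,  0.00204284, -0.00013931,
       -0.00043125, -0.00141652]), 'joint_efforts': array([ 3.88182934e-04, -9.27107191e+01,  1.97978765e+00, -3.69913638e+01,
        1.77987374e-02,  8.39170563e-03,  7.54030822e-06]), 'position': array([0.21644564, 0.58594267, 0.20922356]), 'tool_rot': array([-1.51734959,  1.56966093, -1.87114666]), 'force': array([0.2151107 , 0.20778898, 0.74923788]), 'moment': array([0.01816164, 0.00345733, 0.04250002]), 'grip_width': 0.08540060748035729}
0.011
scene {'fov_y': 51.958792093298, 'cx': 322.83345721896205, 'cy': 193.9505114399167, 'distortion': array([-0.02285911,  0.        ,  0.        ,  0.        ,  0.        ]), 'R': array([[ 0.68888991,  0.72470942, -0.01506481],
       [ 0.57540024, -0.5593639 , -0.59667964],
       [-0.44084606,  0.40237829, -0.80233812]]), 't': array([-0.42341101, -0.29943831,  1.30649856])}
top {'fov_y': 42.224365058994934, 'cx': 321.56338997033674, 'cy': 204.59780901158072, 'distortion': array([-0.06164111,  0.        ,  0.        ,  0.        ,  0.        ]), 'R': array([[-0.01184905, -0.99954051, -0.02789919],
       [-0.98373079,  0.0166544 , -0.17887528],
       [ 0.17925773,  0.02532579, -0.98347612]]), 't': array([0.01298796, 0.61395949, 1.03522795])}
```

View pics/scene0.png

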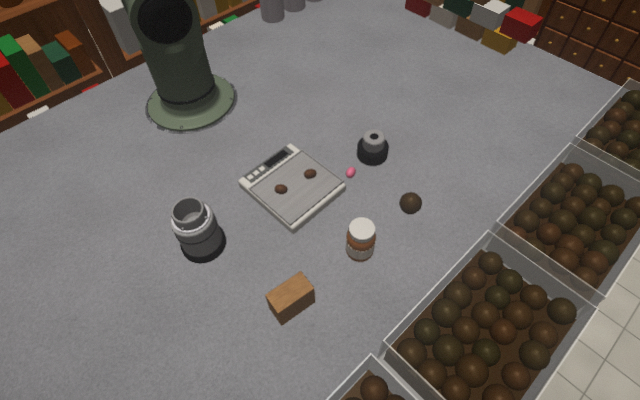

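View pics/top0.png

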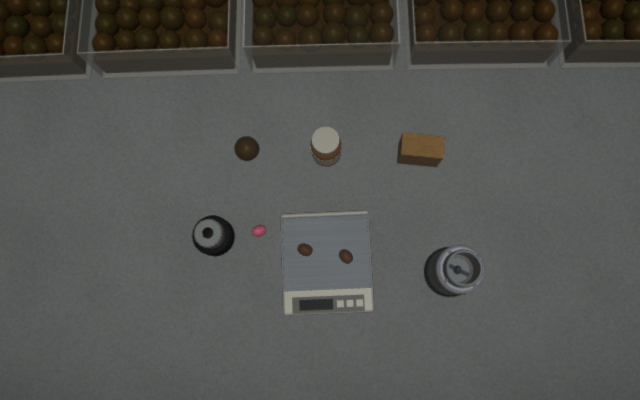

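The pictures show the mill at scene (200,225) / top (460,270), and the lid at scene (373,148) / top (212,235). The nutmegs are at scene (281,188) and (310,173), top (305,249) and (346,256). The pink look-alike lies beside the scale at scene (350,172). Next I'll measure these.

```bash
cat > h.py <<'E'
from workcell import observe, grab_frame, camera_info, bot, nets
import cv2, numpy as np
from scipy.spatial.transform import Rotation as Ro
def cam(c):
    i=camera_info(c); f=200/np.tan(np.radians(i['fov_y'])/2)
    return np.array([[f,0,i['cx']],[0,f,i['cy']],[0,0,1]]),np.array(i['distortion']),np.array(i['R']),np.array(i['t'])
def ray(c,uv):
    K,D,R,t=cam(c); p=cv2.undistortPoints(np.array([[uv]],float),K,D)[0,0]
    d=R.T@np.array([p[0],p[1],1]); return -R.T@t,d
def atz(c,uv,z):
    o,d=ray(c,uv); return o+d*(z-o[2])/d[2]
def proj(c,X):
    K,D,R,t=cam(c); return cv2.projectPoints(np.array(X,float).reshape(-1,1,3),cv2.Rodrigues(R)[0],t,K,D)[0][:,0]
def tri(a,b):
    (o1,d1),(o2,d2)=ray('scene',a),ray('top',b); d1=d1/np.linalg.norm(d1);d2=d2/np.linalg.norm(d2)
    s=np.linalg.lstsq(np.c_[d1,-d2],o2-o1,rcond=None)[0]
    p,q=o1+s[0]*d1,o2+s[1]*d2; return (p+q)/2,np.linalg.norm(p-q)
E
python3 - <<'E'
from h import *
np.set_printoptions(precision=4,suppress=True)
H=dict(mill_rim=.15,mill_pins=.1335,lid_collar=.055,lid_edge=0,scale_pan=.041,nutmeg1_center=.0535,jar_center=.05,carton_center=.0375,monkfruit_center=.027)
for n,z in H.items():
    r={}
    for c in("scene","top"):
        r[c]=nets.pinpoint(c,n)
        for q in r[c]: print(n,c,round(q['p'],2),np.round(q['location'],1),atz(c,q['location'],z))
    if r['scene'] and r['top']: print('   tri',*tri(r['scene'][0]['location'],r['top'][0]['location']))
for c in("scene","top"):
  for q in nets.silhouettes(c,"nutmeg1_center"):
    m=q['mask'];ys,xs=np.nonzero(m);C=np.c_[xs,ys].mean(0)
    W=np.array([atz(c,p,.0535)[:2] for p in np.c_[xs,ys].astype(float)]);w,v=np.linalg.eigh(np.cov(W.T))
    print(c,q['p'],q['rect'],len(xs),C,atz(c,C,.0535),'ang',np.degrees(np.arctan2(v[1,1],v[0,1])),2*np.sqrt(w))
print(observe()['clock'])
E
```

```text
mill_rim top 0.65 [464.5 270.9] [ 0.4661 -0.2646  0.15  ]
mill_rim top 0.21 [210.4 233. ] [0.5451 0.2157 0.15  ]
mill_pins scene 0.79 [186.9 212.8] [ 0.471  -0.266   0.1335]
mill_pins top 0.89 [461.1 271.7] [ 0.4655 -0.2621  0.1335]
   tri [ 0.4656 -0.2643  0.1262] 0.00116067323574335
lid_collar scene 0.92 [372.3 140.1] [0.5574 0.2408 0.055 ]
lid_collar top 0.8 [208.1 234.8] [0.5536 0.2438 0.055 ]
   tri [0.5543 0.2451 0.0496] 0.0001377356181766378
lid_edge scene 0.75 [371.  153.7] [0.5578 0.2416 0.    ]
lid_edge top 0.89 [217.7 233.8] [0.5625 0.236  0.    ]
lid_edge top 0.43 [421.3 150.5] [ 0.7442 -0.2205  0.    ]
   tri [0.562  0.2349 0.0081] 0.0016927657717764298
scale_pan scene 0.58 [295.7 187.3] [ 0.5251 -0.0088  0.041 ]
scale_pan top 0.94 [321.7 250.6] [0.5185 0.0054 0.041 ]
scale_pan top 0.23 [214.7 234.2] [0.5565 0.2331 0.041 ]
   tri [0.5176 0.0021 0.0257] 0.008736823615725286
nutmeg1_center scene 0.61 [307.1 175.9] [0.5257 0.0304 0.0535]
nutmeg1_center scene 0.41 [348.6 171.4] [0.5889 0.1166 0.0535]
nutmeg1_center top 0.73 [303.  249.9] [0.5193 0.044  0.0535]
nutmeg1_center
[... 499 characters left out ...]
2] [ 0.4752 -0.2879  0.0375]
   tri [ 0.7359 -0.2145  0.0296] 0.001568044478476509
monkfruit_center scene 0.87 [412.7 201.4] [0.7538 0.178  0.027 ]
monkfruit_center top 0.95 [247.4 147.1] [0.7518 0.1681 0.027 ]
monkfruit_center top 0.31 [327.  146.5] [ 0.7495 -0.0087  0.027 ]
   tri [0.7533 0.1707 0.0317] 0.00865091680841288
scene 0.53 [300.6, 169.6, 315.6, 177.9] 93 [309.5591 172.8925] [0.5227 0.0416 0.0535] ang 88.86937467065074 [0.0151 0.0168]
top 0.68 [252.0, 224.4, 264.7, 237.0] 119 [258.3109 230.3193] [0.5618 0.1378 0.0535] ang 116.87453378380309 [0.0117 0.0147]
top 0.44 [297.6, 244.9, 311.6, 254.4] 134 [304.5746 249.4552] [0.5202 0.0407 0.0535] ang 64.1421860333462 [0.0121 0.0154]
1.1
```

```bash
python3 - <<'E'
import cv2,numpy as np
s=cv2.imread('pics/scene0.png');t=cv2.imread('pics/top0.png')
def cr(i,x,y,w,k): return cv2.resize(i[y:y+w,x:x+w],(w*k,w*k),interpolation=cv2.INTER_CUBIC)
a=np.hstack([cr(s,160,190,75,5),cr(t,420,230,75,5)])
b=np.hstack([cr(s,265,150,75,5),cr(t,285,215,75,5)])
cv2.imwrite('pics/mill.png',a);cv2.imwrite('pics/nut.png',cv2.convertScaleAbs(b,alpha=1.3))
E
```

```text
(no output)
```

View pics/mill.png

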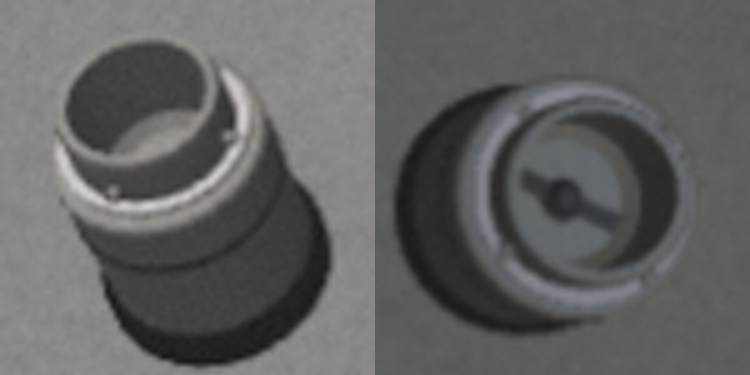

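View pics/nut.png

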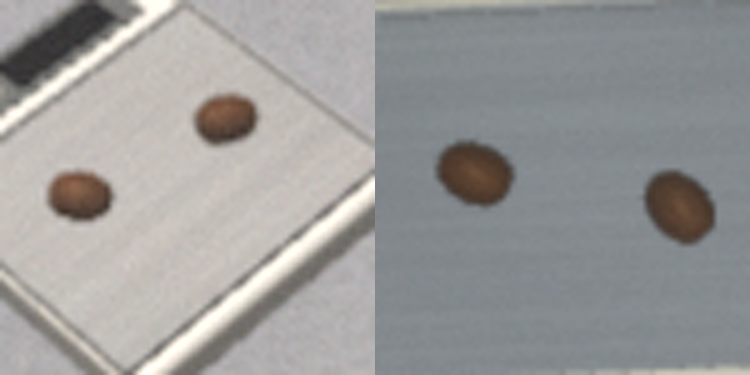

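```bash
python3 - <<'E'
from h import *
np.set_printoptions(precision=4,suppress=True)
s=cv2.imread('pics/scene0.png');t=cv2.imread('pics/top0.png');I=dict(scene=s,top=t)
# nutmegs: colour segment
for c,box in(('scene',(265,150,75)),('top',(285,215,75))):
    im=I[c].astype(int);x0,y0,w=box
    sub=im[y0:y0+w,x0:x0+w]; m=((sub[...,2]-sub[...,0])>12).astype(np.uint8)
    n,l,st,ce=cv2.connectedComponentsWithStats(m)
    for k in range(1,n):
        if st[k,4]<40 or st[k,4]>400: continue
        ys,xs=np.nonzero(l==k);P=np.c_[xs+x0,ys+y0].astype(float)
        W=np.array([atz(c,p,.0535)[:2] for p in P]);w2,v=np.linalg.eigh(np.cov(W.T))
        print(c,st[k],P.mean(0),W.mean(0),'ang',np.degrees(np.arctan2(v[1,1],v[0,1])),4*np.sqrt(w2))
print(tri((187.6,210),(463.7,267.8)),atz('scene',(187.6,210),.15),atz('top',(463.7,267.8),.15))
from scipy.optimize import least_squares
g={c:cv2.GaussianBlur(cv2.cvtColor(I[c],cv2.COLOR_BGR2GRAY).astype(np.float32),(0,0),.8) for c in I}
th=np.linspace(0,2*np.pi,120,endpoint=False);ci=np.c_[np.cos(th),np.sin(th),0*th]
def samp(c,X):
    p=proj(c,X).astype(np.float32); return cv2.remap(g[c],p[:,0].reshape(1,-1),p[:,1].reshape(1,-1),cv2.INTER_LINEAR)[0]
# rim top face between r=30 and 34 brighter than r=28 inside: brightness of ring
def best(circles,score,x0,y0,rad=.012,step=.0005):
    out={}
    for c in I:
        b=[]
        for dx in np.arange(-rad,rad,step):
            for dy in np.arange(-rad,rad,step):
                b.append((score(c,np.array([x0+dx,y0+dy])),x0+dx,y0+dy))
        b.sort(reverse=True);out[c]=b[0];print(c,b[:3])
    return out
def sc(c,xy):
    o=np.r_[xy,.15]; return float(np.mean(samp(c,o+ci*.032))-.5*np.mean(samp(c,o+ci*.0275))-.5*np.mean(samp(c,o+ci*.036-[0,0,.003])))
o=best(None,sc,.467,-.264)
# lid: collar top z=.072 r=.03
def sc2(c,xy):
    o=np.r_[xy,.072]; return float(np.mean(samp(c,o+ci*.028))-np.mean(samp(c,o+ci*.032)))
o2=best(None,sc2,.556,.241)
for nm,oo,z,rs in(('mill',o,.15,(.03,.034)),('lid',o2,.072,(.03,))):
    row=[]
    mid=np.mean([np.array(oo[c][1:]) for c in I],0);print(nm,mid)
    for c in I:
        k=6;p0=proj(c,[[*mid,z]])[0].astype(int)-30
        im=cv2.resize(I[c][p0[1]:p0[1]+60,p0[0]:p0[0]+60],None,fx=k,fy=k,interpolation=cv2.INTER_CUBIC)
        for r in rs:
            P=proj(c,np.r_[mid,z]+ci*r)
            cv2.polylines(im,[np.int32((P-p0+.5)*k)],True,(0,0,255),1)
        if nm=='lid':
            P=proj(c,np.r_[mid,0]+ci*.043);cv2.polylines(im,[np.int32((P-p0+.5)*k)],True,(0,255,0),1)
        row.append(im)
    cv2.imwrite(f'pics/ov_{nm}.png',np.hstack(row))
E
```

```text
scene [ 0  0 35 26 86] [282.4767 161.3372] [0.4442 0.0178] ang 92.79563463527283 [0.0098 0.1433]
scene [ 39  18  12  11 101] [309.5842 172.8713] [0.5227 0.0417] ang 107.84386783855132 [0.0321 0.0347]
scene [  9  34  13  10 104] [280.2308 188.3269] [ 0.5084 -0.0443] ang -172.1871005577598 [0.0301 0.0349]
scene [ 28  36  47  39 183] [316.2186 206.1475] [ 0.6104 -0.0161] ang 91.78727556719804 [0.0106 0.1796]
top [ 13  29  14  12 120] [304.5    249.3083] [0.5205 0.0408] ang 66.6529805699057 [0.0221 0.0304]
top [ 55  35  12  13 119] [345.5126 256.0756] [ 0.5053 -0.0441] ang -141.9155606355858 [0.0216 0.0302]
(array([ 0.4728, -0.2638,  0.1435]), np.float64(0.0026168231834450663)) [ 0.4787 -0.2638  0.15  ] [ 0.4719 -0.2634  0.15  ]Traceback (most recent call last):
  File "<stdin>", line 32, in <module>
  File "<stdin>", line 27, in best
  File "<stdin>", line 31, in sc
  File "<stdin>", line 19, in samp
  File "h.py", line 13, in proj
    K,D,R,t=cam(c); return cv2.projectPoints(np.array(X,float).reshape(-1,1,3),cv2.Rodrigues(R)[0],t,K,D)[0][:,0]
            ~~~^^^
  File "h.py", line 5, in cam
    i=camera_info(c); f=200/np.tan(np.radians(i['fov_y'])/2)
ValueError: time passes only in moves, steps and waits
```

```bash
sed -i 's/^def cam(c):/import functools\n@functools.lru_cache(None)\ndef cam(c):/' h.py; cat > fit.py <<'E'
from h import *
np.set_printoptions(precision=4,suppress=True)
th=np.linspace(0,2*np.pi,120,endpoint=False);ci=np.c_[np.cos(th),np.sin(th),0*th]
def run(I,mill0,lid0,tag):
    g={c:cv2.GaussianBlur(cv2.cvtColor(I[c],cv2.COLOR_BGR2GRAY).astype(np.float32),(0,0),.8) for c in I}
    def samp(c,X):
        p=proj(c,X).astype(np.float32); return cv2.remap(g[c],p[:,0].reshape(1,-1),p[:,1].reshape(1,-1),cv2.INTER_LINEAR)[0]
    def sc(c,xy):
        o=np.r_[xy,.15]; return float(np.mean(samp(c,o+ci*.032))-.5*np.mean(samp(c,o+ci*.0275))-.5*np.mean(samp(c,o+ci*.036-[0,0,.003])))
    def sc2(c,xy):
        o=np.r_[xy,.072]; return float(np.mean(samp(c,o+ci*.028))-np.mean(samp(c,o+ci*.032)))
    for nm,f,x0,z,rs in(('mill',sc,mill0,.15,(.03,.034)),('lid',sc2,lid0,.072,(.03,))):
        if x0 is None: continue
        oo={}
        for c in I:
            b=sorted([(f(c,np.array([x0[0]+dx,x0[1]+dy])),x0[0]+dx,x0[1]+dy) for dx in np.arange(-.012,.0121,.0005) for dy in np.arange(-.012,.0121,.0005)],reverse=True)
            oo[c]=b[0];print(nm,c,np.array(b[:2]))
        mid=np.mean([np.array(oo[c][1:]) for c in I],0);print(nm,mid);row=[]
        for c in I:
            k=6;p0=proj(c,[[*mid,z]])[0].astype(int)-30
            im=cv2.resize(I[c][p0[1]:p0[1]+60,p0[0]:p0[0]+60],None,fx=k,fy=k,interpolation=cv2.INTER_CUBIC)
            im=cv2.convertScaleAbs(im,alpha=1.4)
            for r in rs: cv2.polylines(im,[np.int32((proj(c,np.r_[mid,z]+ci*r)-p0+.5)*k)],True,(0,0,255),1)
            if nm=='lid':
                for zz in (0,.038): cv2.polylines(im,[np.int32((proj(c,np.r_[mid,zz]+ci*.043)-p0+.5)*k)],True,(0,255,0),1)
            row.append(im)
        cv2.imwrite(f'pics/ov_{nm}{tag}.png',np.hstack(row))
if __name__=='__main__':
    run(dict(scene=cv2.imread('pics/scene0.png'),top=cv2.imread('pics/top0.png')),(.470,-.264),(.556,.241),'0')
E
python3 fit.py; python3 -c "
from h import *;s=observe();print(s['clock'])"
```

```text
mill scene [[25.1238  0.4745 -0.2635]
 [25.0359  0.474  -0.2635]]
mill top [[14.0172  0.472  -0.2655]
 [13.9472  0.472  -0.265 ]]
mill [ 0.4732 -0.2645]
lid scene [[15.2675  0.5605  0.2405]
 [15.2652  0.561   0.2405]]
lid top [[35.0021  0.5555  0.2395]
 [34.8513  0.555   0.2395]]
lid [0.558 0.24 ]
1.1
```

View pics/ov_mill0.png

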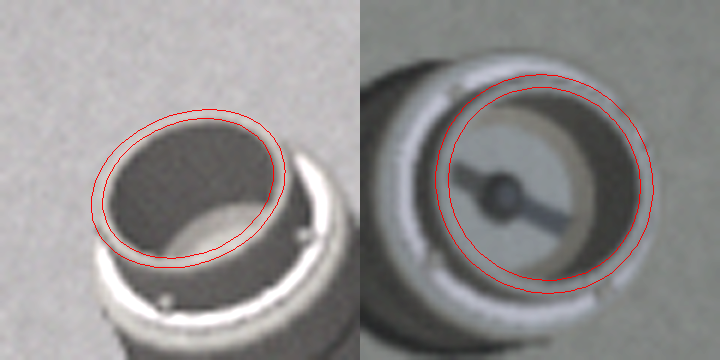

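View pics/ov_lid0.png

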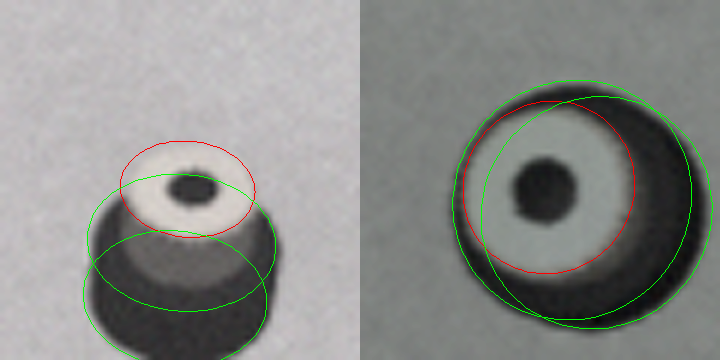

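```bash
cat >> h.py <<'E'
def cur():
    s=observe(); return s,np.array(s['position']),Ro.from_euler('xyz',s['tool_rot'])
def des(a):
    x=np.array([0,0,-1.]);y=np.array([np.cos(a),np.sin(a),0]);return Ro.from_matrix(np.c_[x,y,np.cross(x,y)])
def plan(p,yaw,n=None,maxmm=40,maxr=.12):
    """straight move to p with jaw axis yaw(deg); prints rows"""
    s,pc,Rc=cur();p=np.array(p,float)
    ya=np.degrees(np.arctan2(*Rc.as_matrix()[[1,0],1]))
    c=[des(np.radians(yaw)),des(np.radians(yaw+180))];D=min(c,key=lambda d:(Rc.inv()*d).magnitude())
    dr=(Rc.inv()*D).as_rotvec();L=np.linalg.norm(p-pc)*1e3
    if n is None: n=max(1,int(np.ceil(max(L/maxmm,np.abs(dr).max()/maxr))))
    print('t',round(s['clock'],2),'pos',np.round(pc,4),'jawyaw',round(ya,1),'tilt',np.round(np.degrees(np.arccos(-Rc.as_matrix()[2,0])),2),'q1,q7',np.round(s['qpos'][[0,6]],2),'w',round(s['grip_width'],4),'F',np.round(s['force'],1),'tip',bot.tip_extent)
    print('dist',round(L,1),'rot',np.round(dr,3),'n',n)
    rows=[]
    for k in range(n):
        R=Rc*Ro.from_rotvec(dr*k/n);sh=R.inv().apply((p-pc)/n)*1e3
        rows.append([*[round(float(v),1 if L<20 else 0) for v in sh],*[round(float(v),3) for v in dr/n]])
    print(rows)
E
python3 - <<'E'
from h import *
plan([.5215,.0412,.13],-23.4)
plan([.507,-.0442,.13],-52)
print(cur()[2].as_matrix())
E
```

```text
t 1.1 pos [0.2166 0.5863 0.2098] jawyaw 69.7 tilt 0.0 q1,q7 [-1.29 -0.11] w 0.0854 F [-0.4  0.5  0.1] tip 0.011
dist 629.6 rot [-1.516 -0.     0.   ] n 16
[[5.0, -25.0, 30.0, -0.095, -0.0, 0.0], [5.0, -28.0, 27.0, -0.095, -0.0, 0.0], [5.0, -30.0, 24.0, -0.095, -0.0, 0.0], [5.0, -33.0, 21.0, -0.095, -0.0, 0.0], [5.0, -35.0, 18.0, -0.095, -0.0, 0.0], [5.0, -36.0, 15.0, -0.095, -0.0, 0.0], [5.0, -37.0, 11.0, -0.095, -0.0, 0.0], [5.0, -38.0, 8.0, -0.095, -0.0, 0.0], [5.0, -39.0, 4.0, -0.095, -0.0, 0.0], [5.0, -39.0, 0.0, -0.095, -0.0, 0.0], [5.0, -39.0, -3.0, -0.095, -0.0, 0.0], [5.0, -38.0, -7.0, -0.095, -0.0, 0.0], [5.0, -38.0, -11.0, -0.095, -0.0, 0.0], [5.0, -36.0, -14.0, -0.095, -0.0, 0.0], [5.0, -35.0, -17.0, -0.095, -0.0, 0.0], [5.0, -33.0, -21.0, -0.095, -0.0, 0.0]]
t 1.1 pos [0.2166 0.5863 0.2098] jawyaw 69.7 tilt 0.0 q1,q7 [-1.29 -0.11] w 0.0854 F [-0.4  0.5  0.1] tip 0.011
dist 698.7 rot [-1.017 -0.     0.   ] n 18
[[4.0, -27.0, 27.0, -0.057, -0.0, 0.0], [4.0, -29.0, 26.0, -0.057, -0.0, 0.0], [4.0, -30.0, 24.0, -0.057, -0.0, 0.0], [4.0, -31.0, 22.0, -0.057, -0.0, 0.0], [4.0, -33.0, 20.0, -0.057, -0.0, 0.0], [4.0, -34.0, 19.0, -0.057, -0.0, 0.0], [4.0, -35.0, 17.0, -0.057, -0.0, 0.0], [4.0, -36.0, 15.0, -0.057, -0.0, 0.0], [4.0, -36.0, 13.0, -0.057, -0.0, 0.0], [4.0, -37.0, 11.0, -0.057, -0.0, 0.0], [4.0, -38.0, 8.0, -0.057, -0.0, 0.0], [4.0, -38.0, 6.0, -0.057, -0.0, 0.0], [4.0, -38.0, 4.0, -0.057, -0.0, 0.0], [4.0, -39.0, 2.0, -0.057, -0.0, 0.0], [4.0, -39.0, -0.0, -0.057, -0.0, 0.0], [4.0, -38.0, -2.0, -0.057, -0.0, 0.0], [4.0, -38.0, -5.0, -0.057, -0.0, 0.0], [4.0, -38.0, -7.0, -0.057, -0.0, 0.0]]
[[-6.19320651e-06  3.46515311e-01  9.38044316e-01]
 [-2.59881347e-05  9.38044316e-01 -3.46515311e-01]
 [-1.00000000e+00 -2.65240629e-05  3.19578442e-06]]
```

Call:
jog_arm(
  commands=[
    [5,-25,30,-0.095,0,0],
    [5,-28,27,-0.095,0,0],
    [5,-30,24,-0.095,0,0],
    [5,-33,21,-0.095,0,0],
    [5,-35,18,-0.095,0,0],
    [5,-36,15,-0.095,0,0],
    [5,-37,11,-0.095,0,0],
    [5,-38,8,-0.095,0,0],
    [5,-39,4,-0.095,0,0],
    [5,-39,0,-0.095,0,0],
    [5,-39,-3,-0.095,0,0],
    [5,-38,-7,-0.095,0,0],
    [5,-38,-11,-0.095,0,0],
    [5,-36,-14,-0.095,0,0],
    [5,-35,-17,-0.095,0,0],
    [5,-33,-21,-0.095,0,0],
  ],
  gripper=115,
  newtons=30,
)

```text
clock: 2.7
position: [0.5458, 0.0359, 0.1272]
tool_rot: [-0.344, 1.564, 0.892]
force: [0.6, 0.9, -0.6]
grip_width: 0.0469
```

```bash
python3 - <<'E'
from h import *
plan([.5215,.0412,.08],-23.4)
E
```

```text
t 2.7 pos [0.5458 0.0359 0.1272] jawyaw 160.8 tilt 0.38 q1,q7 [0.03 2.46] w 0.0469 F [ 0.6  0.9 -0.6] tip 0.011
dist 53.4 rot [0.074 0.006 0.002] n 2
[[24.0, 12.0, -2.0, 0.037, 0.003, 0.001], [24.0, 12.0, -2.0, 0.037, 0.003, 0.001]]
```

Call:
jog_arm(
  commands=[
    [16,8,-1,0.025,0.002,0.001],
    [16,8,-1,0.025,0.002,0.001],
    [16,8,-1,0.025,0.002,0.001],
    [0,0,0,0,0,0],
  ],
)

```text
clock: 3.1
position: [0.5249, 0.0338, 0.077]
tool_rot: [-2.318, 1.57, -1.164]
force: [0.4, -1.0, -0.7]
grip_width: 0.047
```

```bash
python3 - <<'E'
from h import *
for c in("scene","top"):
    f=grab_frame(c);cv2.imwrite(f"pics/{c}1.png",f[:,:,::-1])
s=cv2.imread('pics/scene1.png');t=cv2.imread('pics/top1.png')
s_,p,R=cur()
out=[]
for c,i,x,y in(('scene',s,270,120),('top',t,265,205)):
    a=cv2.resize(i[y:y+80,x:x+80],None,fx=5,fy=5,interpolation=cv2.INTER_CUBIC)
    w=s_['grip_width']/2
    for q in([.011,w,0],[.011,-w,0],[-.008,0,0]):
        u=(proj(c,[p+R.apply(q)])[0]-[x,y]+.5)*5;cv2.circle(a,tuple(int(v) for v in u),3,(0,0,255),-1)
    out.append(a)
cv2.imwrite('pics/g1.png',np.hstack(out))
plan([.5215,.0412,.058],-23.4)
E
```

```text
t 3.2 pos [0.5267 0.0339 0.0788] jawyaw 156.1 tilt 0.2 q1,q7 [-0.    2.35] w 0.0471 F [ 0.2 -0.   0.9] tip 0.011
dist 22.6 rot [-0.008  0.001  0.003] n 1
[[21.0, 8.0, 5.0, -0.008, 0.001, 0.003]]
```

View pics/g1.png

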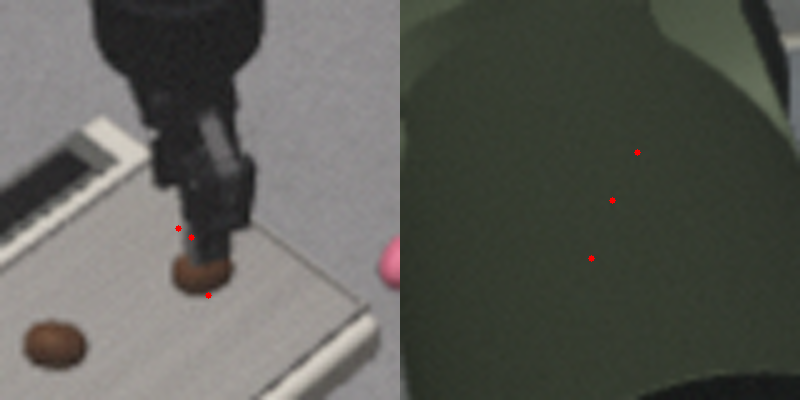

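Call:
jog_arm(
  commands=[
    [0,8,5,0,0,0],
    [7,0,0,0,0,0],
    [0,0,0,0,0,0],
  ],
)

```text
clock: 3.5
position: [0.5229, 0.0429, 0.0734]
tool_rot: [-1.142, 1.564, 0.014]
force: [0.0, -0.2, 0.4]
grip_width: 0.0471
```

```bash
cat > look.py <<'E'
import sys
from h import *
def look(c,x,y,w,k,name,pts=[]):
    f=grab_frame(c)[:,:,::-1];x=int(min(max(x,0),640-w));y=int(min(max(y,0),400-w))
    a=cv2.resize(f[y:y+w,x:x+w],None,fx=k,fy=k,interpolation=cv2.INTER_CUBIC);a=cv2.convertScaleAbs(a,alpha=1.4)
    for P in pts:
        u=(proj(c,[P])[0]-[x,y]+.5)*k;cv2.circle(a,tuple(int(v) for v in u),2,(0,0,255),-1)
    cv2.imwrite(f'pics/{name}.png',a)
E
python3 - <<'E'
from look import *
s_,p,R=cur();w=s_['grip_width']/2
look('scene',270,120,80,7,'g2',[p+R.apply(q) for q in([.011,w,0],[.011,-w,0],[.011,-w,.011],[.011,-w,-.011])])
plan([.5215,.0412,.058],-23.4)
E
```

```text
t 3.55 pos [0.5231 0.0431 0.0738] jawyaw 156.2 tilt 0.43 q1,q7 [-0.02  2.33] w 0.0469 F [0.9 0.6 0.2] tip 0.011
dist 16.0 rot [-0.006  0.003  0.007] n 1
[[15.8, 0.8, -2.5, -0.006, 0.003, 0.007]]
```

View pics/g2.png

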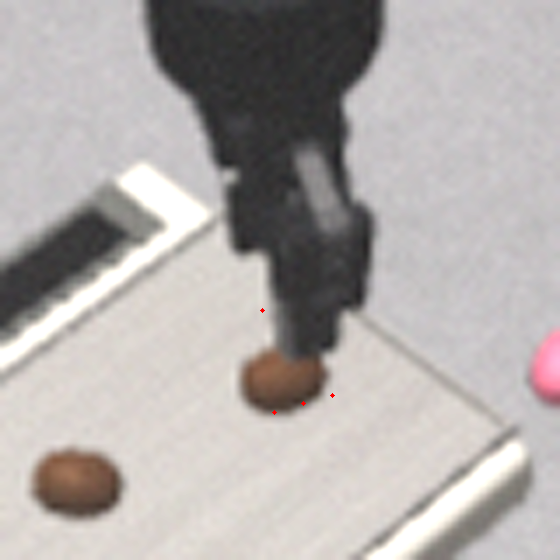

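```bash
python3 - <<'E'
from look import *
s_,p,R=cur();w=s_['grip_width']/2
pts=[]
for x in np.arange(-.16,.0111,.005): pts.append([x,0,0])
for sy in(-1,1):
  for sz in(-1,1):
    pts+=[[-.062,sy*.0425*k,sz*.038] for k in np.linspace(0,1,8)]+[[-.062,sy*.0425,sz*.038*k] for k in np.linspace(0,1,8)]
    pts+=[[x,sy*w,sz*.011] for x in np.linspace(-.027,.011,12)]
look('scene',260,70,120,5,'g3',[p+R.apply(q) for q in pts])
E
```

```text
(no output)
```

View pics/g3.png

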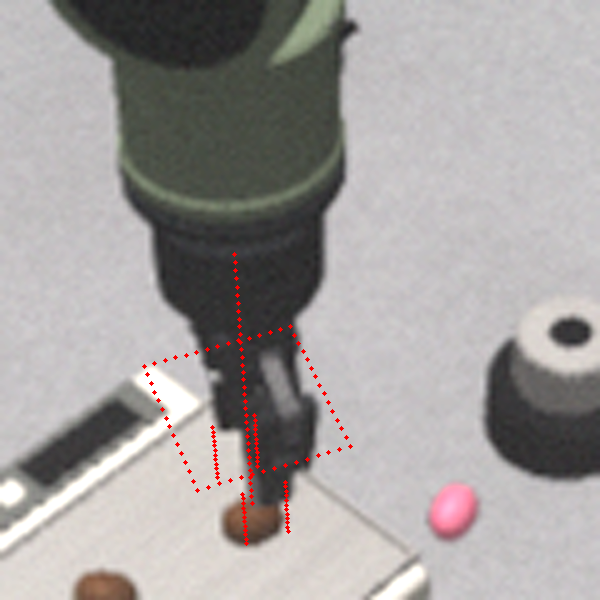

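Call:
jog_arm(
  commands=[
    [5,0,-2,0,0.003,0.006],
    [5,0,0,0,0,0],
    [3,0,0,0,0,0],
    [0,0,0,0,0,0],
  ],
)

```text
clock: 4.0
position: [0.5226, 0.0405, 0.0598]
tool_rot: [-1.622, 1.57, -0.466]
force: [-0.5, -0.0, -0.6]
grip_width: 0.0466
```

```bash
python3 - <<'E'
from look import *
s_,p,R=cur();w=s_['grip_width']/2
look('scene',270,120,80,7,'g4',[p+R.apply(q) for q in([.011,w,0],[.011,-w,0],[.011,-w,.011],[.011,-w,-.011])])
plan([.5215,.0412,.054],-23.4)
E
```

```text
t 4.05 pos [0.5227 0.0406 0.06  ] jawyaw 156.2 tilt 0.04 q1,q7 [-0.02  2.33] w 0.0472 F [ 0.6 -0.6  0.4] tip 0.011
dist 6.1 rot [-0.007  0.     0.001] n 1
[[6.0, 1.4, 0.1, -0.007, 0.0, 0.001]]
```

View pics/g4.png

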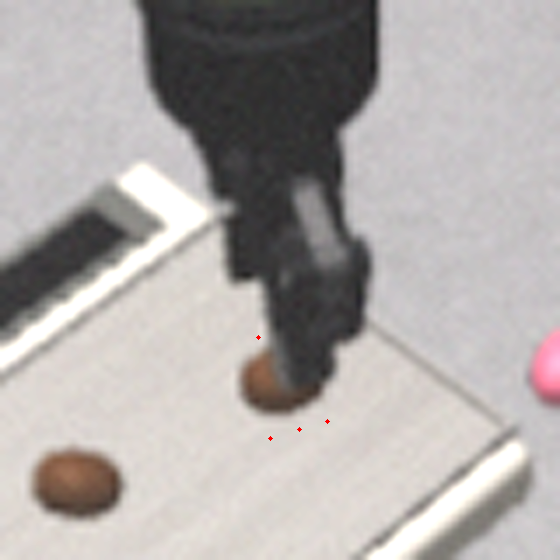

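Call:
jog_arm(
  commands=[
    [4,1,0,0,0,0],
    [2,0,0,0,0,0],
    [0,0,0,0,0,0],
  ],
)

```text
clock: 4.35
position: [0.5217, 0.041, 0.0535]
tool_rot: [-1.426, 1.57, -0.271]
force: [0.3, 0.8, -0.1]
grip_width: 0.0474
```

Call:
jog_arm(
  commands=[
    [3,0,0,0,0,0],
    [0,0,0,0,0,0],
  ],
)

```text
clock: 4.55
position: [0.5218, 0.0411, 0.0503]
tool_rot: [-1.313, 1.57, -0.157]
force: [-0.1, -1.1, -0.4]
grip_width: 0.0469
```

```bash
python3 - <<'E'
from look import *
s_,p,R=cur();w=s_['grip_width']/2
look('scene',270,120,80,7,'g5',[p+R.apply(q) for q in([.011,w,0],[.011,-w,0],[.0,-w,.011],[.0,-w,-.011])])
E
```

```text
(no output)
```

View pics/g5.png

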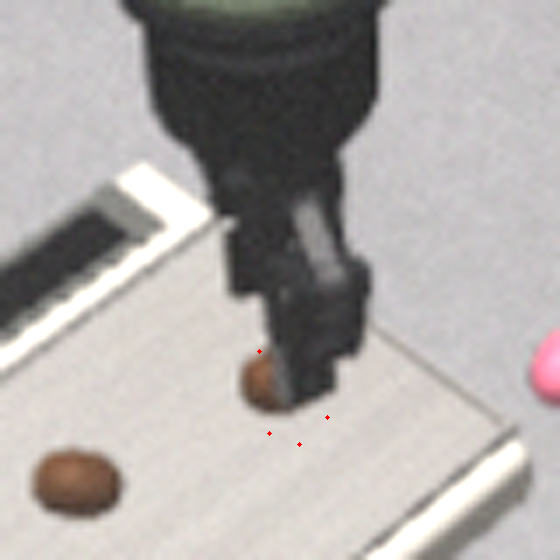

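Call:
jog_arm(
  commands=[
    [3,0,0,0,0,0],
    [0,0,0,0,0,0],
  ],
)

```text
clock: 4.8
position: [0.522, 0.0411, 0.0474]
tool_rot: [-1.226, 1.569, -0.07]
force: [-0.3, 0.8, -0.2]
grip_width: 0.0464
```

Call:
jog_arm(
  commands=[
    [2,0,0,0,0,0],
    [0,0,0,0,0,0],
  ],
)

```text
clock: 5.0
position: [0.522, 0.0411, 0.0452]
tool_rot: [-1.255, 1.569, -0.099]
force: [-0.5, -0.3, 0.2]
grip_width: 0.047
```

Call:
jog_arm(
  commands=[
    [-6,0,0,0,0,0],
    [0,0,0,0,0,0],
    [0,0,0,0,0,0],
    [0,0,0,0,0,0],
    [0,0,0,0,0,0],
  ],
  gripper=230,
  newtons=30,
)

```text
clock: 5.5
position: [0.5222, 0.0411, 0.0521]
tool_rot: [-1.176, 1.569, -0.021]
force: [-0.3, -0.4, -0.1]
grip_width: 0.008
```

```bash
python3 - <<'E'
from look import *
look('scene',270,120,80,7,'g6')
plan([.5,-.0,.22],-23.4)
E
```

```text
t 5.55 pos [0.5222 0.0411 0.0521] jawyaw 156.2 tilt 0.11 q1,q7 [-0.03  2.32] w 0.0084 F [ 0.1  0.6 -0.5] tip 0.011
dist 174.3 rot [-0.007  0.001  0.002] n 5
[[-34.0, 1.0, -9.0, -0.001, 0.0, 0.0], [-34.0, 1.0, -9.0, -0.001, 0.0, 0.0], [-34.0, 1.0, -9.0, -0.001, 0.0, 0.0], [-34.0, 1.0, -9.0, -0.001, 0.0, 0.0], [-34.0, 1.0, -9.0, -0.001, 0.0, 0.0]]
```

View pics/g6.png

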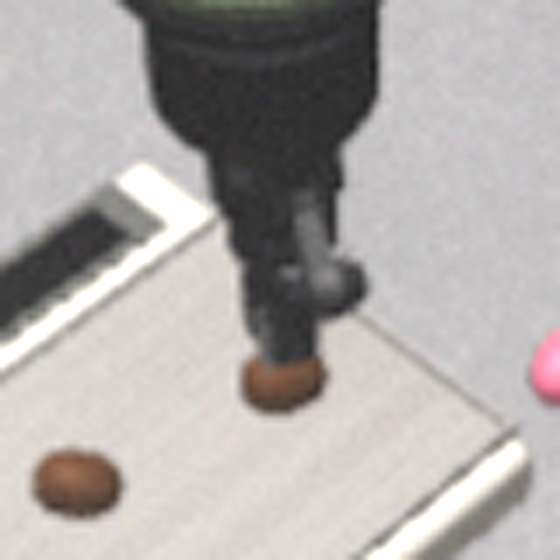

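```bash
python3 - <<'E'
from h import *
for z in(.041,.05,.06,.07,.08): print(z,(proj('scene',[[.522,.041,z]])[0]-[270,120]+.5)*7)
E
```

```text
0.041 [279.24633026 395.18692305]
0.05 [278.23211881 379.67018623]
0.06 [277.08895773 362.17849812]
0.07 [275.92830746 344.41691532]
0.08 [274.74976987 326.37923847]
```

Call:
jog_arm(
  commands=[
    [0,0,0,0,0,0],
    [0,0,0,0,0,0],
    [0,0,0,0,0,0],
    [7,0,0,0,0,0],
    [6,0,0,0,0,0],
    [0,0,0,0,0,0],
  ],
  gripper=115,
)

```text
clock: 6.15
position: [0.5221, 0.041, 0.0377]
tool_rot: [-1.222, 1.569, -0.066]
force: [-0.4, -0.2, -0.7]
grip_width: 0.0468
```

Call:
jog_arm(
  commands=[
    [4,0,0,0,0,0],
    [0,0,0,0,0,0],
  ],
)

```text
clock: 6.35
position: [0.5218, 0.0411, 0.033]
tool_rot: [-1.312, 1.57, -0.156]
force: [0.4, -0.5, 0.2]
grip_width: 0.0469
```

```bash
python3 - <<'E'
from look import *
look('scene',270,120,80,7,'g7')
plan([.5215,.0412,.03],-23.4)
E
```

```text
t 6.4 pos [0.522  0.0411 0.0332] jawyaw 156.2 tilt 0.07 q1,q7 [-0.04  2.31] w 0.0473 F [ 0.4 -0.   0.5] tip 0.011
dist 3.3 rot [-0.007  0.     0.001] n 1
[[3.2, 0.5, -0.1, -0.007, 0.0, 0.001]]
```

View pics/g7.png

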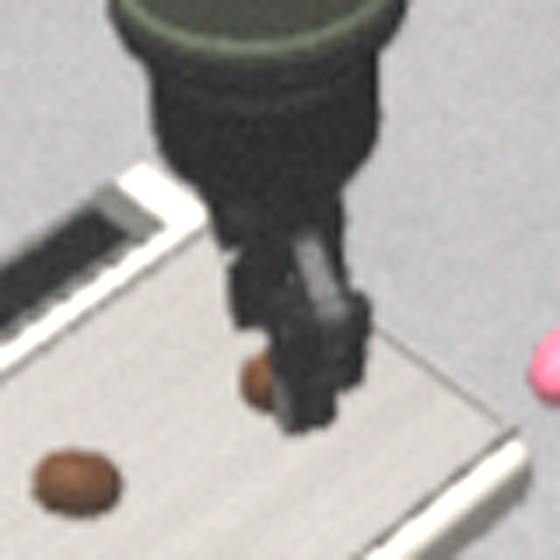

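Call:
jog_arm(
  commands=[
    [1,0,0,0,0,0],
    [0,0,0,0,0,0],
    [0,0,0,0,0,0],
    [0,0,0,0,0,0],
    [0,0,0,0,0,0],
  ],
  gripper=255,
  newtons=30,
)

```text
clock: 6.9
position: [0.5223, 0.0411, 0.0326]
tool_rot: [-1.176, 1.569, -0.02]
force: [-0.4, -0.4, -0.6]
grip_width: 0.022
```

Call:
jog_arm(
  commands=[
    [-20,0,0,0,0,0],
    [-40,0,0,0,0,0],
    [-45,0,0,0,0,0],
    [-40,0,0,0,0,0],
  ],
)

```text
clock: 7.3
position: [0.5189, 0.0411, 0.1775]
tool_rot: [2.082, 1.563, -3.045]
force: [1.0, -0.6, 0.3]
grip_width: 0.0223
```

```bash
python3 - <<'E'
from look import *
look('scene',240,60,120,5,'g8')
plan([.473,-.2645,.175],100)
E
```

```text
t 7.35 pos [0.5215 0.0415 0.1834] jawyaw 156.3 tilt 0.04 q1,q7 [0.02 2.4 ] w 0.0223 F [3.1 0.4 9.4] tip 0.011
dist 309.9 rot [ 0.982 -0.    -0.   ] n 9
[[1.0, -9.0, -33.0, 0.109, -0.0, -0.0], [1.0, -12.0, -32.0, 0.109, -0.0, -0.0], [1.0, -16.0, -31.0, 0.109, -0.0, -0.0], [1.0, -19.0, -29.0, 0.109, -0.0, -0.0], [1.0, -22.0, -26.0, 0.109, -0.0, -0.0], [1.0, -25.0, -24.0, 0.109, -0.0, -0.0], [1.0, -27.0, -21.0, 0.109, -0.0, -0.0], [1.0, -29.0, -18.0, 0.109, -0.0, -0.0], [1.0, -31.0, -15.0, 0.109, -0.0, -0.0]]
```

View pics/g8.png

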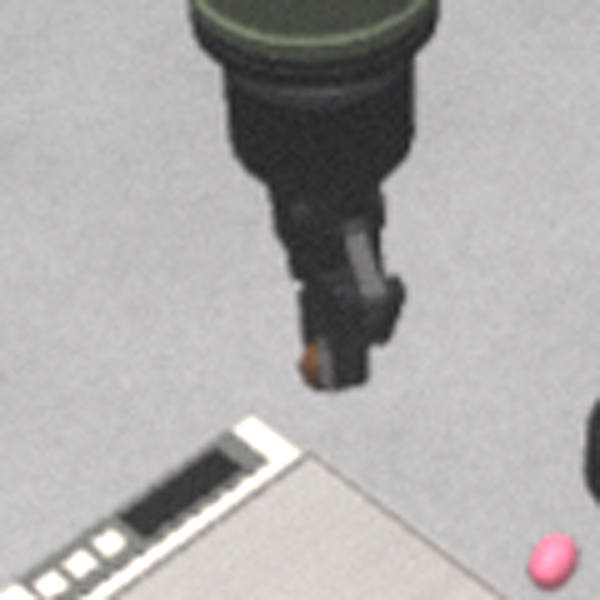

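Call:
jog_arm(
  commands=[
    [1,-9,-33,0.109,0,0],
    [1,-12,-32,0.109,0,0],
    [1,-16,-31,0.109,0,0],
    [1,-19,-29,0.109,0,0],
    [1,-22,-26,0.109,0,0],
    [1,-25,-24,0.109,0,0],
    [1,-27,-21,0.109,0,0],
    [1,-29,-18,0.109,0,0],
    [1,-31,-15,0.109,0,0],
    [0,0,0,0,0,0],
  ],
)

```text
clock: 8.35
position: [0.4684, -0.2744, 0.1777]
tool_rot: [-0.171, 1.562, -0.034]
force: [0.1, 0.7, -0.1]
grip_width: 0.022
```

```bash
python3 - <<'E'
from look import *
plan([.473,-.2645,.145],100)
E
```

```text
t 8.35 pos [ 0.4684 -0.2744  0.1777] jawyaw 97.9 tilt 0.52 q1,q7 [0.39 2.15] w 0.022 F [ 0.1  0.7 -0.1] tip 0.011
dist 34.5 rot [-0.037  0.009  0.002] n 1
[[33.0, 9.0, 6.0, -0.037, 0.009, 0.002]]
```

Call:
jog_arm(
  commands=[
    [0,9,6,0,0.009,0.002],
    [10,0,0,0,0,0],
    [8,0,0,0,0,0],
    [0,0,0,0,0,0],
  ],
)

```text
clock: 8.75
position: [0.4742, -0.2612, 0.1579]
tool_rot: [1.981, 1.569, 2.123]
force: [-1.2, 0.3, -0.2]
grip_width: 0.0216
```

```bash
python3 - <<'E'
from look import *
look('scene',140,140,110,5,'g9')
look('top',400,200,120,5,'g9t')
plan([.473,-.2645,.145],100)
E
```

```text
t 8.85 pos [ 0.4743 -0.2617  0.1588] jawyaw 98.1 tilt 0.07 q1,q7 [0.37 2.13] w 0.0217 F [0.4 0.2 0.4] tip 0.011
dist 14.1 rot [-0.033 -0.    -0.001] n 1
[[13.8, -2.6, -1.7, -0.033, -0.0, -0.001]]
```

View pics/g9.png

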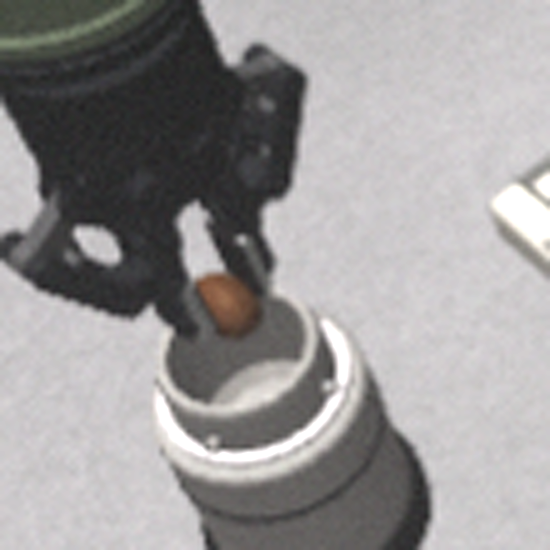

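View pics/g9t.png

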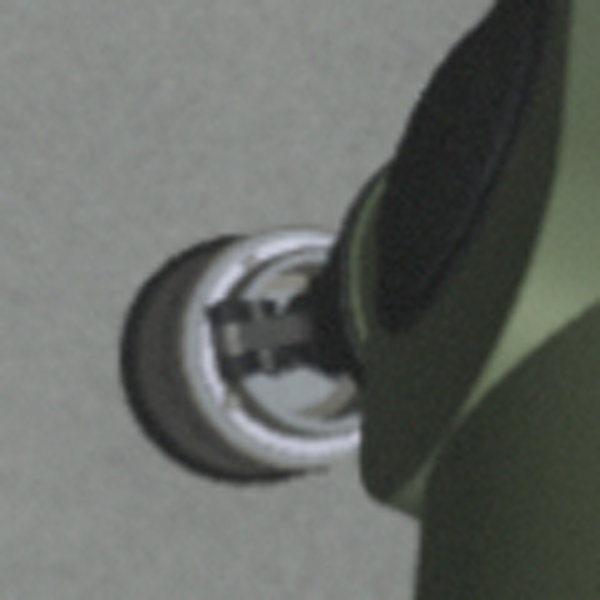

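Call:
jog_arm(
  commands=[
    [8,-2,-1,0,0,0],
    [8,0,0,0,0,0],
    [0,0,0,0,0,0],
  ],
)

```text
clock: 9.15
position: [0.4737, -0.2639, 0.1418]
tool_rot: [0.997, 1.57, 1.14]
force: [0.5, 0.5, -0.2]
grip_width: 0.022
```

Call:
jog_arm(
  commands=[
    [0,0,0,0,0,0],
    [0,0,0,0,0,0],
    [0,0,0,0,0,0],
    [0,0,0,0,0,0],
  ],
  gripper=115,
)

```text
clock: 9.55
position: [0.4738, -0.2641, 0.1419]
tool_rot: [0.847, 1.57, 0.989]
force: [-0.5, 0.2, 0.5]
grip_width: 0.0468
```

```bash
python3 - <<'E'
from look import *
look('scene',140,140,110,5,'g10')
plan([.507,-.0442,.16],128)
plan([.507,-.0442,.16],120)
E
```

```text
t 9.6 pos [ 0.4738 -0.2641  0.1419] jawyaw 98.1 tilt 0.05 q1,q7 [0.38 2.13] w 0.0471 F [0.4 0.1 1. ] tip 0.011
dist 223.1 rot [-0.521  0.001 -0.001] n 6
[[-3.0, 36.0, 11.0, -0.087, 0.0, -0.0], [-3.0, 34.0, 14.0, -0.087, 0.0, -0.0], [-3.0, 33.0, 17.0, -0.087, 0.0, -0.0], [-3.0, 32.0, 19.0, -0.087, 0.0, -0.0], [-3.0, 30.0, 22.0, -0.087, 0.0, -0.0], [-3.0, 28.0, 25.0, -0.087, 0.0, -0.0]]
t 9.6 pos [ 0.4738 -0.2641  0.1419] jawyaw 98.1 tilt 0.05 q1,q7 [0.38 2.13] w 0.0471 F [0.4 0.1 1. ] tip 0.011
dist 223.1 rot [-0.382  0.001 -0.001] n 6
[[-3.0, 36.0, 11.0, -0.064, 0.0, -0.0], [-3.0, 35.0, 13.0, -0.064, 0.0, -0.0], [-3.0, 34.0, 15.0, -0.064, 0.0, -0.0], [-3.0, 33.0, 17.0, -0.064, 0.0, -0.0], [-3.0, 32.0, 19.0, -0.064, 0.0, -0.0], [-3.0, 30.0, 21.0, -0.064, 0.0, -0.0]]
```

View pics/g10.png

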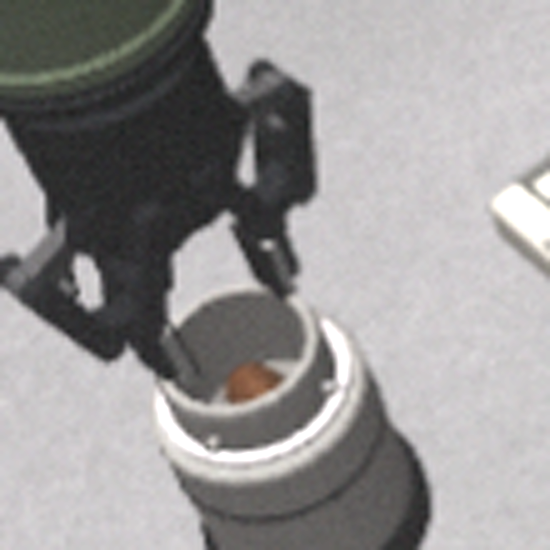

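Call:
jog_arm(
  commands=[
    [-30,0,0,0,0,0],
    [-20,20,6,-0.05,0,0],
    [0,36,11,-0.08,0,0],
    [0,34,14,-0.08,0,0],
    [0,33,17,-0.08,0,0],
    [0,32,19,-0.08,0,0],
    [0,30,22,-0.08,0,0],
    [0,18,15,-0.06,0,0],
    [0,0,0,0,0,0],
  ],
)

```text
clock: 10.5
position: [0.5005, -0.0276, 0.1956]
tool_rot: [-0.667, 1.566, 0.003]
force: [-0.2, -1.3, 0.2]
grip_width: 0.047
```

```bash
python3 - <<'E'
from look import *
plan([.507,-.0442,.08],128,maxmm=20)
E
```

```text
t 10.5 pos [ 0.5005 -0.0276  0.1956] jawyaw 128.4 tilt 0.26 q1,q7 [0.06 2.11] w 0.047 F [-0.2 -1.3  0.2] tip 0.011
dist 117.0 rot [0.007 0.004 0.003] n 6
[[19.0, -3.0, -1.0, 0.001, 0.001, 0.0], [19.0, -3.0, -1.0, 0.001, 0.001, 0.0], [19.0, -3.0, -1.0, 0.001, 0.001, 0.0], [19.0, -3.0, -1.0, 0.001, 0.001, 0.0], [19.0, -3.0, -1.0, 0.001, 0.001, 0.0], [19.0, -3.0, -1.0, 0.001, 0.001, 0.0]]
```

Call:
jog_arm(
  commands=[
    [25,-6,-2,0,0.004,0.003],
    [30,-6,-2,0,0,0],
    [30,-5,-1,0,0,0],
    [25,0,0,0,0,0],
    [0,0,0,0,0,0],
  ],
)

```text
clock: 11.0
position: [0.509, -0.0465, 0.0839]
tool_rot: [-0.986, 1.567, -0.32]
force: [0.5, 0.5, 0.7]
grip_width: 0.0467
```

```bash
python3 - <<'E'
from look import *
plan([.507,-.0442,.0325],128,maxmm=20)
look('scene',245,110,90,6,'g11')
E
```

```text
t 11.0 pos [ 0.509  -0.0465  0.0839] jawyaw 128.2 tilt 0.24 q1,q7 [0.07 2.1 ] w 0.0467 F [0.5 0.5 0.7] tip 0.011
dist 51.5 rot [0.004 0.002 0.003] n 3
[[17.0, 1.0, -0.0, 0.001, 0.001, 0.001], [17.0, 1.0, -0.0, 0.001, 0.001, 0.001], [17.0, 1.0, -0.0, 0.001, 0.001, 0.001]]
```

View pics/g11.png

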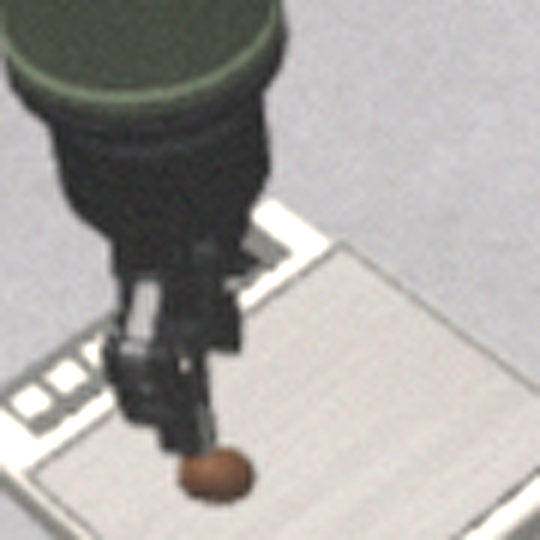

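Call:
jog_arm(
  commands=[
    [17,2,0,0,0.002,0.003],
    [17,1,0,0,0,0],
    [10,0,0,0,0,0],
    [6,0,0,0,0,0],
    [0,0,0,0,0,0],
  ],
)

```text
clock: 11.55
position: [0.512, -0.0458, 0.0402]
tool_rot: [-0.795, 1.561, -0.132]
force: [-0.5, 1.1, -0.3]
grip_width: 0.0471
```

```bash
python3 - <<'E'
from look import *
plan([.507,-.0442,.0325],128,maxmm=20)
look('scene',245,110,90,6,'g12')
E
```

```text
t 11.55 pos [ 0.512  -0.0458  0.0402] jawyaw 128.0 tilt 0.59 q1,q7 [0.06 2.08] w 0.0471 F [-0.5  1.1 -0.3] tip 0.011
dist 9.3 rot [0.    0.007 0.007] n 1
[[7.7, 4.4, -3.0, 0.0, 0.007, 0.007]]
```

View pics/g12.png

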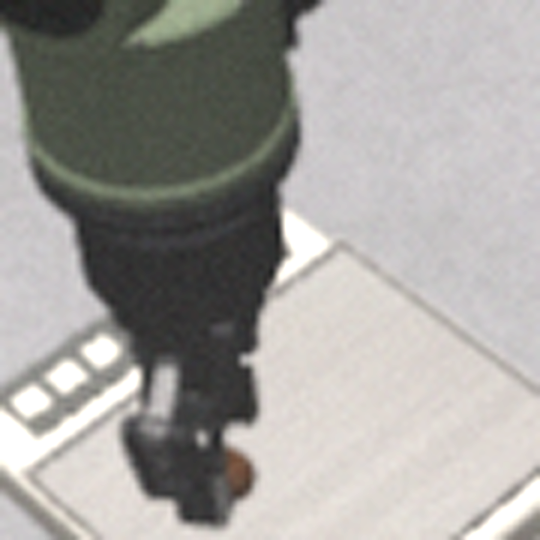

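Call:
jog_arm(
  commands=[
    [4,4,-3,0,0.007,0.007],
    [4,0,0,0,0,0],
    [0,0,0,0,0,0],
  ],
)

```text
clock: 11.9
position: [0.5079, -0.0446, 0.0335]
tool_rot: [-0.724, 1.569, -0.061]
force: [0.2, 0.2, 0.5]
grip_width: 0.0466
```

```bash
python3 - <<'E'
from look import *
plan([.507,-.0442,.0325],128,maxmm=20)
E
```

```text
t 11.9 pos [ 0.5079 -0.0446  0.0335] jawyaw 128.0 tilt 0.12 q1,q7 [0.06 2.08] w 0.0466 F [0.2 0.2 0.5] tip 0.011
dist 1.4 rot [0.    0.002 0.001] n 1
[[1.0, 0.8, -0.5, 0.0, 0.002, 0.001]]
```

Call:
jog_arm(
  commands=[
    [1,0,0,0,0,0],
    [0,0,0,0,0,0],
    [0,0,0,0,0,0],
    [0,0,0,0,0,0],
    [0,0,0,0,0,0],
  ],
  gripper=255,
)

```text
clock: 12.4
position: [0.508, -0.0445, 0.0328]
tool_rot: [-0.728, 1.568, -0.064]
force: [0.4, -0.4, -0.1]
grip_width: 0.0225
```

Call:
jog_arm(
  commands=[
    [-20,0,0,0,0,0],
    [-40,0,0,0,0,0],
    [-45,0,0,0,0,0],
    [-40,0,0,0,0,0],
    [0,0,0,0,0,0],
  ],
)

```text
clock: 12.9
position: [0.5069, -0.0443, 0.1823]
tool_rot: [2.015, 1.57, 2.679]
force: [0.6, 1.0, -0.9]
grip_width: 0.022
```

```bash
python3 - <<'E'
from look import *
plan([.473,-.2645,.18],98)
E
```

```text
t 12.9 pos [ 0.5069 -0.0443  0.1823] jawyaw 128.0 tilt 0.02 q1,q7 [0.09 2.13] w 0.022 F [ 0.6  1.  -0.9] tip 0.011
dist 222.8 rot [ 0.524 -0.    -0.   ] n 6
[[0.0, -25.0, -27.0, 0.087, -0.0, -0.0], [0.0, -28.0, -25.0, 0.087, -0.0, -0.0], [0.0, -30.0, -22.0, 0.087, -0.0, -0.0], [0.0, -32.0, -20.0, 0.087, -0.0, -0.0], [0.0, -33.0, -17.0, 0.087, -0.0, -0.0], [0.0, -34.0, -14.0, 0.087, -0.0, -0.0]]
```

Call:
jog_arm(
  commands=[
    [0,-25,-27,0.087,0,0],
    [0,-28,-25,0.087,0,0],
    [0,-30,-22,0.087,0,0],
    [0,-32,-20,0.087,0,0],
    [0,-33,-17,0.087,0,0],
    [0,-34,-14,0.087,0,0],
    [0,0,0,0,0,0],
  ],
)

```text
clock: 13.6
position: [0.47, -0.2721, 0.1821]
tool_rot: [-0.251, 1.568, -0.128]
force: [-0.3, 1.3, -0.7]
grip_width: 0.0218
```

```bash
python3 - <<'E'
from look import *
plan([.473,-.2645,.145],98)
E
```

```text
t 13.6 pos [ 0.47   -0.2721  0.1821] jawyaw 97.1 tilt 0.14 q1,q7 [0.39 2.13] w 0.0218 F [-0.3  1.3 -0.7] tip 0.011
dist 38.0 rot [-0.016  0.002  0.001] n 1
[[37.0, 7.0, 4.0, -0.016, 0.002, 0.001]]
```

Call:
jog_arm(
  commands=[
    [0,7,4,0,0,0],
    [18,0,0,0,0,0],
    [14,0,0,0,0,0],
    [6,0,0,0,0,0],
    [0,0,0,0,0,0],
  ],
)

```text
clock: 14.1
position: [0.4745, -0.2603, 0.142]
tool_rot: [0.419, 1.568, 0.547]
force: [-0.1, -0.5, 0.0]
grip_width: 0.0219
```

```bash
python3 - <<'E'
from look import *
plan([.473,-.2645,.142],98)
look('scene',140,140,110,5,'g13')
E
```

```text
t 14.1 pos [ 0.4745 -0.2603  0.142 ] jawyaw 97.3 tilt 0.13 q1,q7 [0.37 2.11] w 0.0219 F [-0.1 -0.5  0. ] tip 0.011
dist 4.4 rot [-0.012  0.002 -0.001] n 1
[[0.0, -4.0, -2.0, -0.012, 0.002, -0.001]]
```

View pics/g13.png

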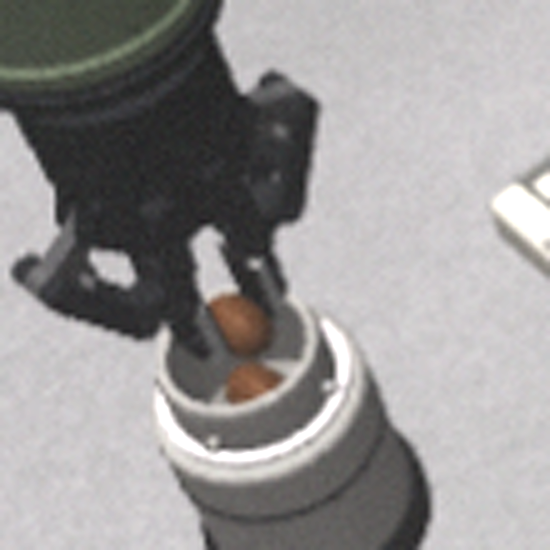

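Call:
jog_arm(
  commands=[
    [0,-4,-2,0,0,0],
    [0,0,0,0,0,0],
  ],
)

```text
clock: 14.35
position: [0.4737, -0.2645, 0.1435]
tool_rot: [0.065, 1.567, 0.194]
force: [0.3, 0.6, -0.8]
grip_width: 0.022
```

Call:
jog_arm(
  commands=[
    [0,0,0,0,0,0],
    [0,0,0,0,0,0],
    [0,0,0,0,0,0],
    [0,0,0,0,0,0],
  ],
  gripper=115,
)

```text
clock: 14.75
position: [0.4742, -0.2649, 0.1446]
tool_rot: [-0.129, 1.566, 0.0]
force: [0.8, -0.3, 0.0]
grip_width: 0.0469
```

```bash
python3 - <<'E'
from look import *
look('scene',140,140,110,5,'g14')
for y in(60,0,30,90,-30): plan([.558,.24,.16],y)
E
```

```text
t 14.8 pos [ 0.4742 -0.2649  0.1446] jawyaw 97.4 tilt 0.3 q1,q7 [0.38 2.12] w 0.0468 F [-0.1  0.   0.3] tip 0.011
dist 512.1 rot [ 0.652  0.005 -0.001] n 13
[[-1.0, 38.0, 11.0, 0.05, 0.0, -0.0], [-1.0, 38.0, 9.0, 0.05, 0.0, -0.0], [-1.0, 39.0, 8.0, 0.05, 0.0, -0.0], [-1.0, 39.0, 6.0, 0.05, 0.0, -0.0], [-1.0, 39.0, 4.0, 0.05, 0.0, -0.0], [-1.0, 39.0, 2.0, 0.05, 0.0, -0.0], [-1.0, 39.0, -0.0, 0.05, 0.0, -0.0], [-1.0, 39.0, -2.0, 0.05, 0.0, -0.0], [-1.0, 39.0, -4.0, 0.05, 0.0, -0.0], [-1.0, 39.0, -6.0, 0.05, 0.0, -0.0], [-1.0, 39.0, -8.0, 0.05, 0.0, -0.0], [-1.0, 38.0, -10.0, 0.05, 0.0, -0.0], [-1.0, 38.0, -12.0, 0.05, 0.0, -0.0]]
t 14.8 pos [ 0.4742 -0.2649  0.1446] jawyaw 97.4 tilt 0.3 q1,q7 [0.38 2.12] w 0.0468 F [-0.1  0.   0.3] tip 0.011
dist 512.1 rot [-1.442  0.004  0.004] n 13
[[-1.0, 38.0, 11.0, -0.111, 0.0, 0.0], [-1.0, 36.0, 15.0, -0.111, 0.0, 0.0], [-1.0, 34.0, 19.0, -0.111, 0.0, 0.0], [-1.0, 32.0, 23.0, -0.111, 0.0, 0.0], [-1.0, 29.0, 26.0, -0.111, 0.0, 0.0], [-1.0, 26.0, 30.0, -0.111, 0.0, 0.0], [-1.0, 23.0, 32.0, -0.111, 0.0, 0.0], [-1.0, 19.0, 35.0, -0.111, 0.0, 0.0], [-
[... 1396 characters left out ...]
1, 0.0, 0.0], [-1.0, 39.0, 7.0, 0.01, 0.0, 0.0]]
t 14.8 pos [ 0.4742 -0.2649  0.1446] jawyaw 97.4 tilt 0.3 q1,q7 [0.38 2.12] w 0.0468 F [-0.1  0.   0.3] tip 0.011
dist 512.1 rot [-0.919  0.005  0.003] n 13
[[-1.0, 38.0, 11.0, -0.071, 0.0, 0.0], [-1.0, 37.0, 14.0, -0.071, 0.0, 0.0], [-1.0, 36.0, 17.0, -0.071, 0.0, 0.0], [-1.0, 34.0, 19.0, -0.071, 0.0, 0.0], [-1.0, 33.0, 21.0, -0.071, 0.0, 0.0], [-1.0, 31.0, 24.0, -0.071, 0.0, 0.0], [-1.0, 30.0, 26.0, -0.071, 0.0, 0.0], [-1.0, 28.0, 28.0, -0.071, 0.0, 0.0], [-1.0, 26.0, 30.0, -0.071, 0.0, 0.0], [-1.0, 24.0, 32.0, -0.071, 0.0, 0.0], [-1.0, 21.0, 33.0, -0.071, 0.0, 0.0], [-1.0, 19.0, 35.0, -0.071, 0.0, 0.0], [-1.0, 16.0, 36.0, -0.071, 0.0, 0.0]]
```

View pics/g14.png

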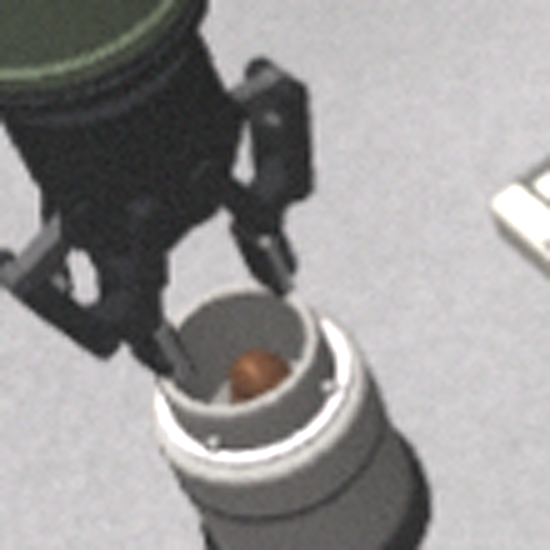

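Call:
jog_arm(
  commands=[
    [-40,0,0,0,0.005,0],
    [-15,38,11,0.05,0,0],
    [0,39,9,0.09,0,0],
    [0,39,5,0.09,0,0],
    [0,39,2,0.09,0,0],
    [0,39,-2,0.09,0,0],
    [0,39,-5,0.09,0,0],
    [0,38,-9,0.09,0,0],
    [0,37,-13,0.09,0,0],
    [0,36,-16,0.09,0,0],
    [0,34,-20,0.09,0,0],
    [0,32,-23,0.09,0,0],
    [0,30,-25,0.09,0,0],
    [0,28,-28,0.09,0,0],
    [0,0,0,0,0,0],
  ],
  gripper=33,
  newtons=70,
)

```text
clock: 16.3
position: [0.5546, 0.2606, 0.2016]
tool_rot: [1.318, 1.569, 0.265]
force: [-0.9, 0.3, -0.7]
grip_width: 0.0743
```

```bash
python3 - <<'E'
from look import *
for c in('scene','top'): cv2.imwrite(f'pics/{c}2.png',grab_frame(c)[:,:,::-1])
a=cv2.imread('pics/scene2.png')[180:270,150:240];b=cv2.imread('pics/top2.png')[220:310,410:500]
cv2.imwrite('pics/bowl.png',np.hstack([cv2.resize(i,None,fx=4,fy=4,interpolation=cv2.INTER_CUBIC) for i in(a,b)]))
plan([.558,.24,.1],30)
E
```

```text
t 16.4 pos [0.555  0.2554 0.2018] jawyaw 29.6 tilt 0.15 q1,q7 [-0.65  0.08] w 0.0744 F [-1.3 -1.3  0.4] tip 0.011
dist 103.0 rot [-0.007  0.003 -0.001] n 3
[[34.0, -2.0, 5.0, -0.002, 0.001, -0.0], [34.0, -2.0, 5.0, -0.002, 0.001, -0.0], [34.0, -2.0, 5.0, -0.002, 0.001, -0.0]]
```

View pics/bowl.png

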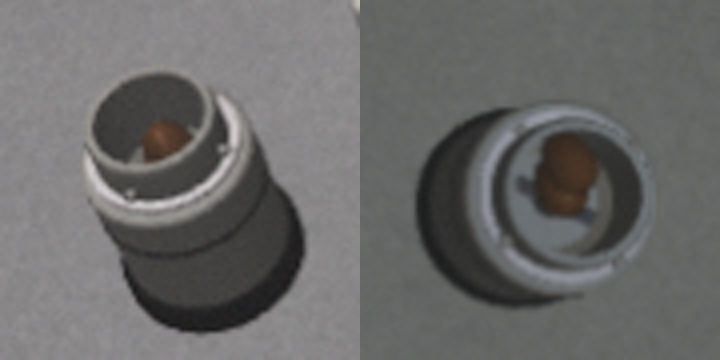

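View pics/scene2.png

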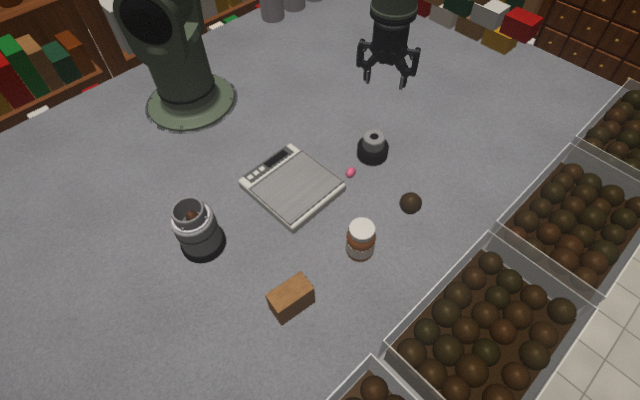

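Call:
jog_arm(
  commands=[
    [20,-4,10,-0.005,0.003,0],
    [30,-2,4,0,0,0],
    [30,0,0,0,0,0],
    [10,0,0,0,0,0],
    [0,0,0,0,0,0],
  ],
)

```text
clock: 16.9
position: [0.5584, 0.2337, 0.1112]
tool_rot: [1.137, 1.568, 0.085]
force: [0.6, -0.5, -0.1]
grip_width: 0.0743
```

```bash
python3 - <<'E'
from look import *
s_,p,R=cur()
look('scene',320,70,100,6,'l1',[p+R.apply(q) for q in([0,0,0],[-.025,0,0],[-.025,.037,0],[-.025,-.037,0])])
look('top',160,185,100,6,'l1t',[p+R.apply(q) for q in([0,0,0],[-.025,0,0],[-.025,.037,0],[-.025,-.037,0])])
plan([.558,.24,.06],30)
E
```

```text
t 17.0 pos [0.5591 0.2344 0.1127] jawyaw 29.8 tilt 0.3 q1,q7 [-0.6   0.13] w 0.0743 F [ 1.  -0.3 -0.1] tip 0.011
dist 53.0 rot [-0.004  0.001 -0.005] n 2
[[26.0, 1.0, -3.0, -0.002, 0.001, -0.003], [26.0, 1.0, -3.0, -0.002, 0.001, -0.003]]
```

View pics/l1.png

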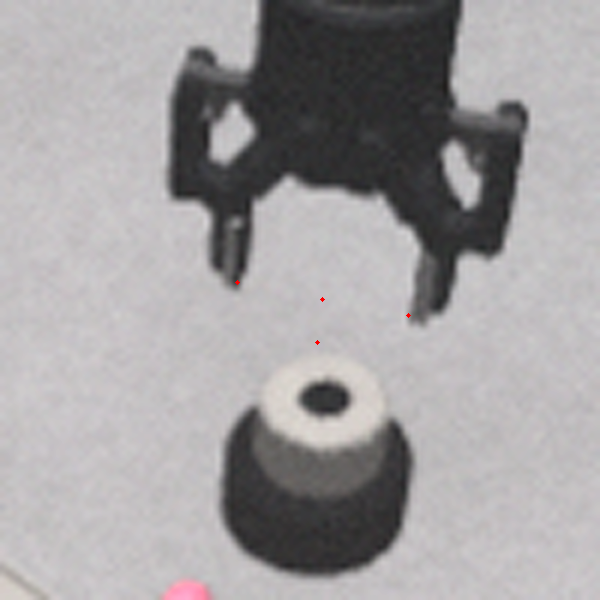

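View pics/l1t.png

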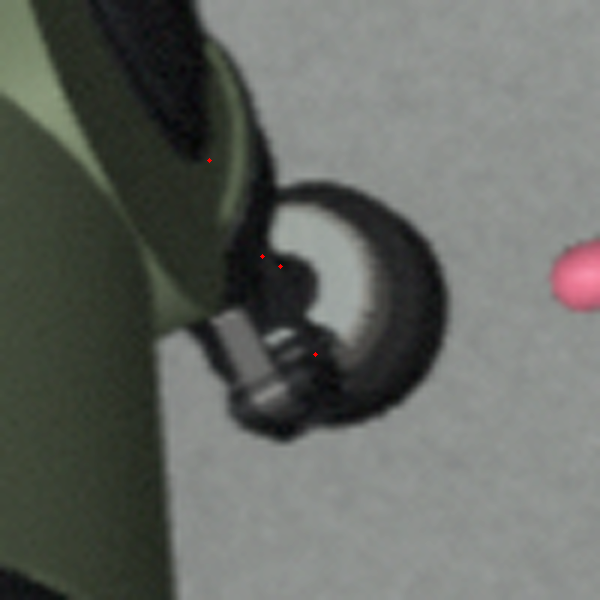

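Call:
jog_arm(
  commands=[
    [15,2,-5,0,0,-0.004],
    [20,0,-1,0,0,0],
    [15,0,0,0,0,0],
    [0,0,0,0,0,0],
  ],
)

```text
clock: 17.4
position: [0.56, 0.2429, 0.0639]
tool_rot: [1.436, 1.564, 0.385]
force: [-0.5, -1.4, 0.5]
grip_width: 0.0741
```

```bash
python3 - <<'E'
from look import *
s_,p,R=cur()
look('scene',320,90,100,6,'l2',[p+R.apply(q) for q in([-.025,0,0],[-.025,.037,0],[-.025,-.037,0])])
look('top',160,185,100,6,'l2t',[p+R.apply(q) for q in([-.025,0,0],[-.025,.037,0],[-.025,-.037,0])])
plan([.558,.24,.022],30)
E
```

```text
t 17.5 pos [0.5609 0.243  0.0656] jawyaw 29.8 tilt 0.52 q1,q7 [-0.6   0.13] w 0.0745 F [-0.1 -0.4  0.2] tip 0.011
dist 43.8 rot [-0.004  0.001 -0.009] n 2
[[22.0, -2.0, 1.0, -0.002, 0.001, -0.004], [22.0, -2.0, 1.0, -0.002, 0.001, -0.004]]
```

View pics/l2.png

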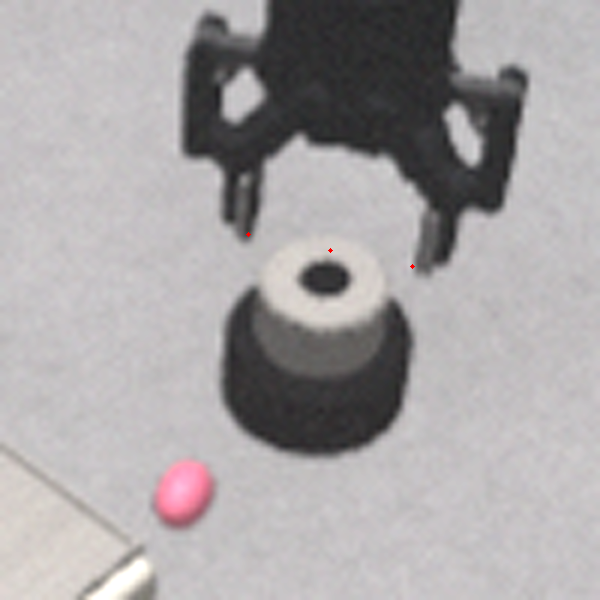

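View pics/l2t.png

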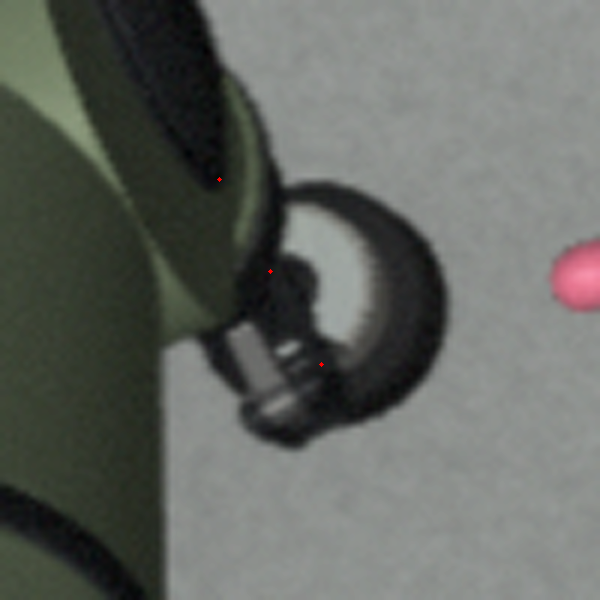

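Call:
jog_arm(
  commands=[
    [0,-4,1,0,0,-0.009],
    [10,0,0,0,0,0],
    [0,0,0,0,0,0],
  ],
)

```text
clock: 17.8
position: [0.5587, 0.2403, 0.0568]
tool_rot: [0.95, 1.569, -0.101]
force: [-0.0, 0.1, -0.4]
grip_width: 0.0741
```

```bash
python3 - <<'E'
from look import *
plan([.558,.24,.022],30)
E
```

```text
t 17.8 pos [0.5587 0.2403 0.0568] jawyaw 29.8 tilt 0.13 q1,q7 [-0.6   0.13] w 0.0741 F [-0.   0.1 -0.4] tip 0.011
dist 34.8 rot [-0.004  0.001 -0.002] n 1
[[35.0, -1.0, -0.0, -0.004, 0.001, -0.002]]
```

Call:
jog_arm(
  commands=[
    [12,0,0,0,0,0],
    [10,0,0,0,0,0],
    [6,0,0,0,0,0],
    [4,0,0,0,0,0],
    [0,0,0,0,0,0],
  ],
)

```text
clock: 18.3
position: [0.5586, 0.2401, 0.0216]
tool_rot: [0.817, 1.569, -0.234]
force: [0.1, -0.8, -0.1]
grip_width: 0.0742
```

```bash
python3 - <<'E'
from look import *
s_,p,R=cur()
look('scene',320,90,100,6,'l3',[p+R.apply(q) for q in([-.025,.037,0],[-.025,-.037,0])])
plan([.558,.24,.022],30)
E
```

```text
t 18.35 pos [0.5587 0.2401 0.0219] jawyaw 29.8 tilt 0.12 q1,q7 [-0.59  0.14] w 0.0747 F [-0.9 -0.3 -0.3] tip 0.011
dist 0.7 rot [-0.004  0.001 -0.002] n 1
[[-0.1, -0.7, -0.3, -0.004, 0.001, -0.002]]
```

View pics/l3.png

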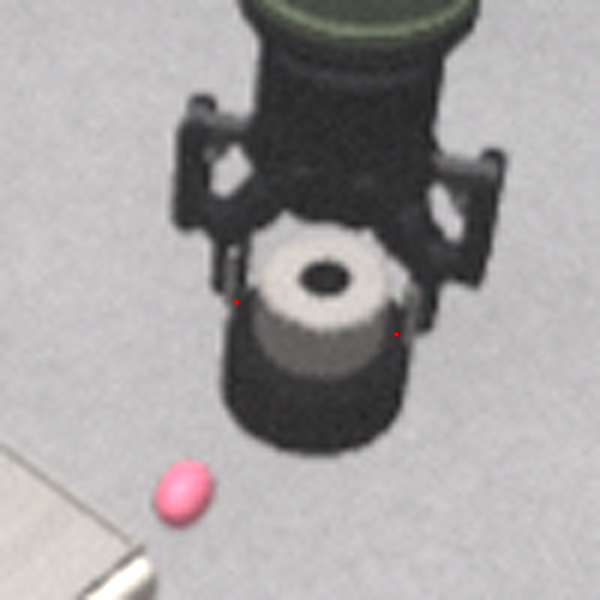

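Call:
jog_arm(
  commands=[
    [0,0,0,0,0,0],
    [0,0,0,0,0,0],
    [0,0,0,0,0,0],
    [0,0,0,0,0,0],
  ],
  gripper=255,
  newtons=80,
)

```text
clock: 18.75
position: [0.5591, 0.2403, 0.0232]
tool_rot: [1.139, 1.568, 0.088]
force: [-0.3, 0.3, -1.5]
grip_width: 0.0579
```

```bash
python3 - <<'E'
from look import *
look('scene',320,90,100,6,'l4')
look('top',160,185,100,6,'l4t')
plan([.558,.24,.022],30)
E
```

```text
t 18.85 pos [0.559  0.2403 0.0231] jawyaw 29.8 tilt 0.16 q1,q7 [-0.59  0.14] w 0.0578 F [ 0.   0.3 -0.8] tip 0.011
dist 1.6 rot [-0.004  0.001 -0.003] n 1
[[1.1, -1.1, -0.3, -0.004, 0.001, -0.003]]
```

View pics/l4.png

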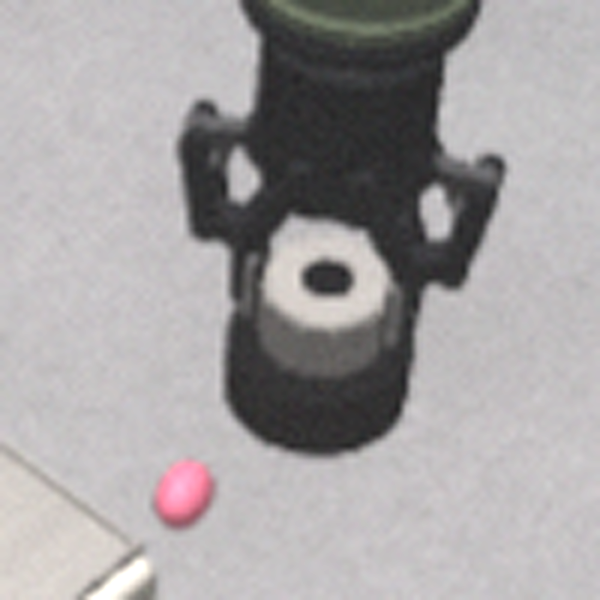

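View pics/l4t.png

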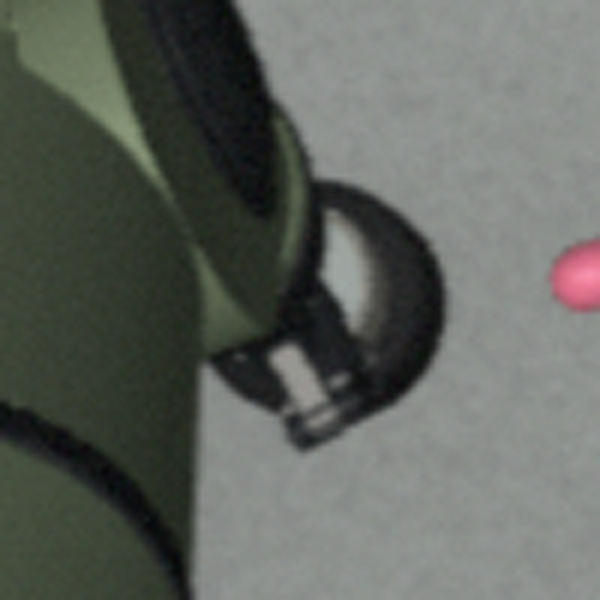

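Call:
jog_arm(
  commands=[
    [-10,0,0,0,0,0],
    [-30,0,0,0,0,0],
    [-45,0,0,0,0,0],
    [-45,0,0,0,0,0],
    [-45,0,0,0,0,0],
    [-20,0,0,0,0,0],
    [0,0,0,0,0,0],
  ],
)

```text
clock: 19.55
position: [0.5577, 0.2395, 0.2291]
tool_rot: [1.085, 1.568, 0.033]
force: [0.0, -0.5, -2.0]
grip_width: 0.0582
```

```bash
python3 - <<'E'
from look import *
plan([.474,-.264,.215],30)
look('scene',320,20,100,6,'l5')
E
```

```text
t 19.55 pos [0.5577 0.2395 0.2291] jawyaw 29.7 tilt 0.14 q1,q7 [-0.63  0.1 ] w 0.0582 F [ 0.  -0.5 -2. ] tip 0.011
dist 510.6 rot [-0.005  0.001 -0.002] n 13
[[1.0, -25.0, 30.0, -0.0, 0.0, -0.0], [1.0, -25.0, 30.0, -0.0, 0.0, -0.0], [1.0, -25.0, 30.0, -0.0, 0.0, -0.0], [1.0, -25.0, 30.0, -0.0, 0.0, -0.0], [1.0, -25.0, 30.0, -0.0, 0.0, -0.0], [1.0, -25.0, 30.0, -0.0, 0.0, -0.0], [1.0, -25.0, 30.0, -0.0, 0.0, -0.0], [1.0, -25.0, 30.0, -0.0, 0.0, -0.0], [1.0, -25.0, 30.0, -0.0, 0.0, -0.0], [1.0, -25.0, 30.0, -0.0, 0.0, -0.0], [1.0, -25.0, 30.0, -0.0, 0.0, -0.0], [1.0, -25.0, 30.0, -0.0, 0.0, -0.0], [1.0, -25.0, 30.0, -0.0, 0.0, -0.0]]
```

View pics/l5.png

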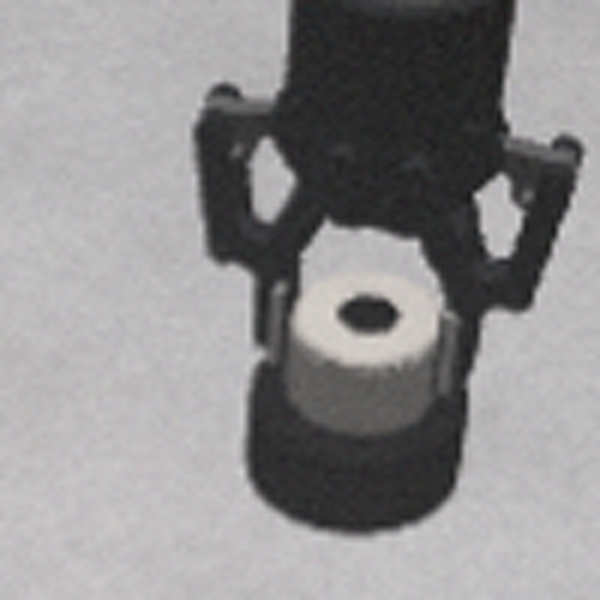

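Call:
jog_arm(
  commands=[
    [0,-12,15,0,0,0],
    [0,-25,30,0,0,0],
    [0,-25,30,0,0,0],
    [0,-25,30,0,0,0],
    [0,-25,30,0,0,0],
    [0,-25,30,0,0,0],
    [0,-25,30,0,0,0],
    [0,-25,30,0,0,0],
    [0,-25,30,0,0,0],
    [0,-25,30,0,0,0],
    [0,-25,30,0,0,0],
    [0,-25,30,0,0,0],
    [0,-15,18,0,0,0],
    [0,-8,10,0,0,0],
    [0,0,0,0,0,0],
  ],
)

```text
clock: 21.1
position: [0.4525, -0.2631, 0.2123]
tool_rot: [-1.972, 1.544, -3.028]
force: [0.2, 0.3, -1.9]
grip_width: 0.0579
```

```bash
python3 - <<'E'
from look import *
plan([.474,-.264,.21],30)
E
```

```text
t 21.1 pos [ 0.4525 -0.2631  0.2123] jawyaw 29.5 tilt 1.55 q1,q7 [0.15 1.06] w 0.0579 F [ 0.2  0.3 -1.9] tip 0.011
dist 21.7 rot [-0.009 -0.011  0.025] n 1
[[2.0, 18.0, 11.0, -0.009, -0.011, 0.025]]
```

Call:
jog_arm(
  commands=[
    [-4,9,5,-0.004,-0.006,0.012],
    [-4,9,5,-0.004,-0.006,0.012],
    [0,0,0,0,0,0],
  ],
)

```text
clock: 21.4
position: [0.4743, -0.2611, 0.219]
tool_rot: [-2.518, 1.571, 2.719]
force: [0.9, 0.6, -1.5]
grip_width: 0.058
```

```bash
python3 - <<'E'
from look import *
plan([.474,-.264,.2],30)
look('scene',130,130,100,6,'l6')
look('top',410,215,100,6,'l6t')
E
```

```text
t 21.4 pos [ 0.4743 -0.2611  0.219 ] jawyaw 30.1 tilt 0.01 q1,q7 [0.15 1.06] w 0.058 F [ 0.9  0.6 -1.5] tip 0.011
dist 19.2 rot [ 0.001 -0.     0.   ] n 1
[[19.0, -1.7, 2.4, 0.001, -0.0, 0.0]]
```

View pics/l6.png

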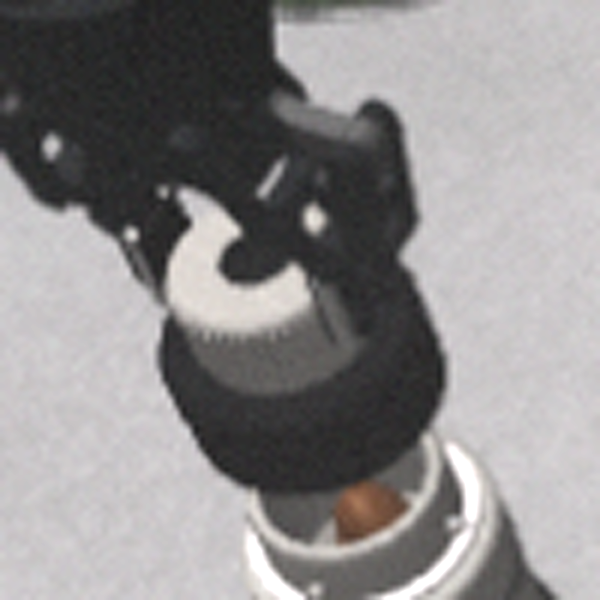

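View pics/l6t.png

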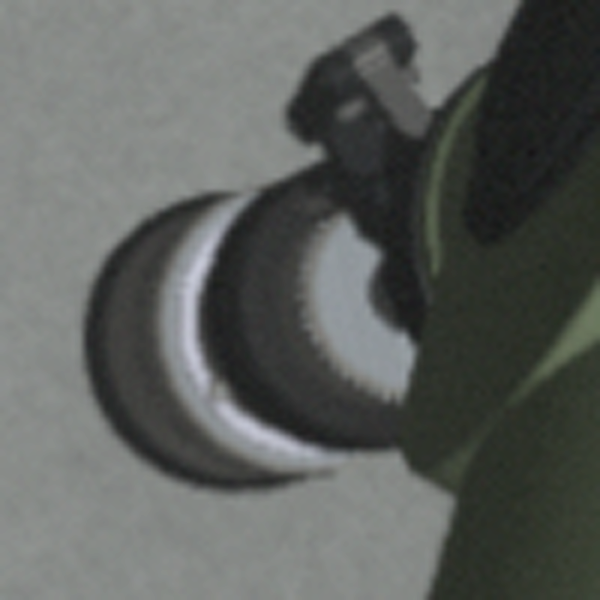

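```bash
cat > ovl.py <<'E'
from look import *
th=np.linspace(0,2*np.pi,90,endpoint=False);ci=np.c_[np.cos(th),np.sin(th),0*th]
def ov(name,boxes,lid,mill=(.4732,-.2645)):
    """lid: collar centre xyz"""
    L=np.array(lid);row=[]
    for c,(x,y,w) in boxes.items():
        f=grab_frame(c)[:,:,::-1];k=380//w
        a=cv2.convertScaleAbs(cv2.resize(f[y:y+w,x:x+w],None,fx=k,fy=k,interpolation=cv2.INTER_CUBIC),alpha=1.5)
        def d(C,r,col): cv2.polylines(a,[np.int32((proj(c,np.array(C)+ci*r)-[x,y]+.5)*k)],True,col,1)
        d([*mill,.15],.034,(0,255,255));d([*mill,.118],.0475,(0,255,255));d([*mill,0],.053,(0,255,255))
        d(L-[0,0,.055],.043,(0,0,255));d(L+[0,0,-.017],.043,(0,0,255));d(L+[0,0,.017],.03,(0,255,0))
        row.append(a)
    h=min(r.shape[0] for r in row);cv2.imwrite(f'pics/{name}.png',np.hstack([r[:h] for r in row]))
E
python3 - <<'E'
from ovl import *
p=cur()[1]
ov('l7',dict(scene=(135,140,95),top=(410,215,95)),[p[0]-.001,p[1]-.0003,p[2]+.032])
E
```

```text
(no output)
```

View pics/l7.png

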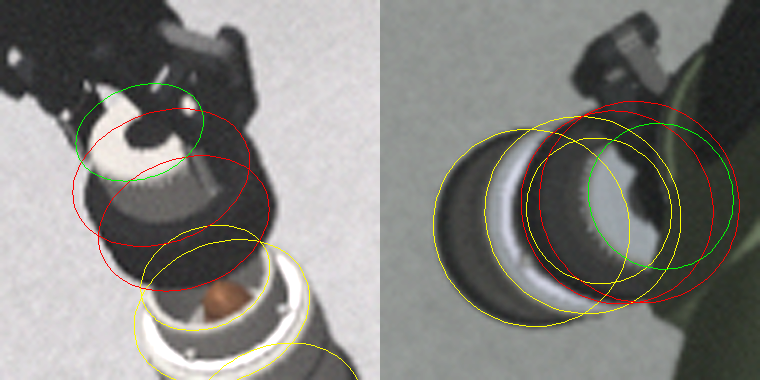

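```bash
python3 - <<'E'
from ovl import *
p=cur()[1]
f=grab_frame('scene')[:,:,::-1];x,y,w,k=145,145,75,8
a0=cv2.convertScaleAbs(cv2.resize(f[y:y+w,x:x+w],None,fx=k,fy=k,interpolation=cv2.INTER_CUBIC),alpha=2.2)
cv2.imwrite('pics/l8raw.png',a0)
a=a0.copy()
L=np.array([p[0]-.001,p[1]-.0003,p[2]+.032])
def d(C,r,col): cv2.polylines(a,[np.int32((proj('scene',np.array(C)+ci*r)-[x,y]+.5)*k)],True,col,1)
d(L-[0,0,.055],.043,(0,0,255));d(L+[0,0,-.017],.043,(0,0,255));d(L+[0,0,.017],.03,(0,255,0));d(L+[0,0,-.017],.03,(0,255,0))
d([.4732,-.2645,.15],.034,(0,255,255));d([.4732,-.2645,.15],.03,(0,255,255))
cv2.imwrite('pics/l8.png',a)
E
```

```text
(no output)
```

View pics/l8.png

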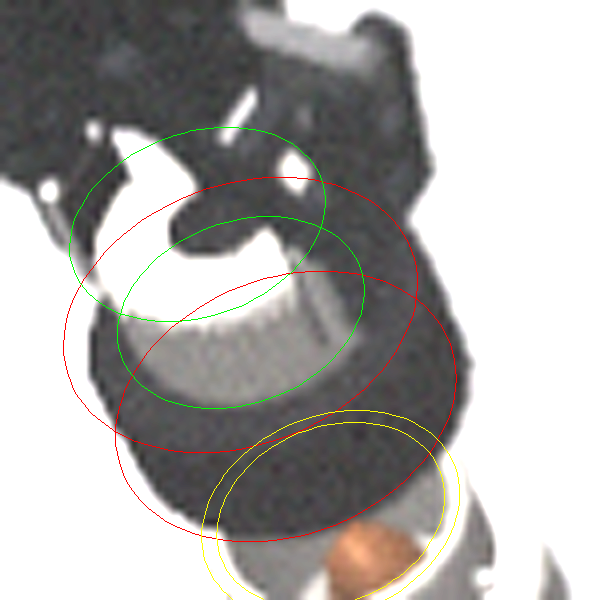

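```bash
python3 - <<'E'
from ovl import *
for c,(x,y,w,k) in dict(scene=(150,150,60,10),top=(435,235,60,10)).items():
    f=grab_frame(c)[:,:,::-1]
    a=cv2.convertScaleAbs(cv2.resize(f[y:y+w,x:x+w],None,fx=k,fy=k,interpolation=cv2.INTER_CUBIC),alpha=1.8,beta=10)
    for i in range(0,w,10):
        cv2.putText(a,str(x+i),(i*k,10),0,.4,(0,0,255),1);cv2.putText(a,str(y+i),(0,i*k+10),0,.4,(0,0,255),1)
        cv2.line(a,(i*k,0),(i*k,w*k),(0,90,160),1);cv2.line(a,(0,i*k),(w*k,i*k),(0,90,160),1)
    cv2.imwrite(f'pics/z_{c}.png',a)
E
```

```text
(no output)
```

View pics/z_scene.png

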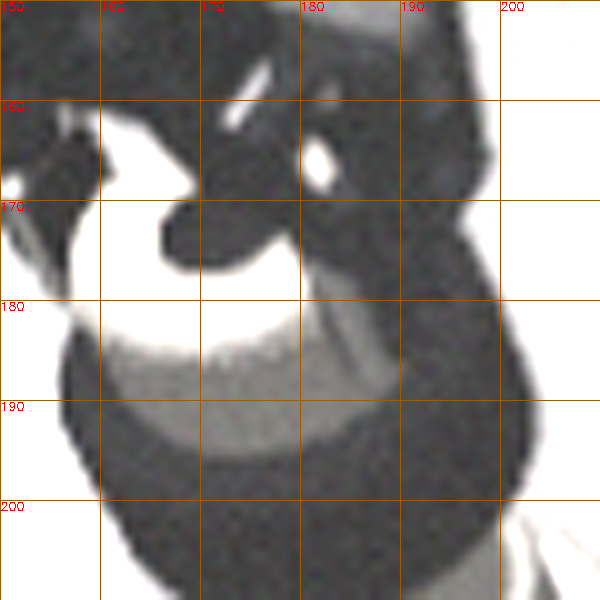

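View pics/z_top.png

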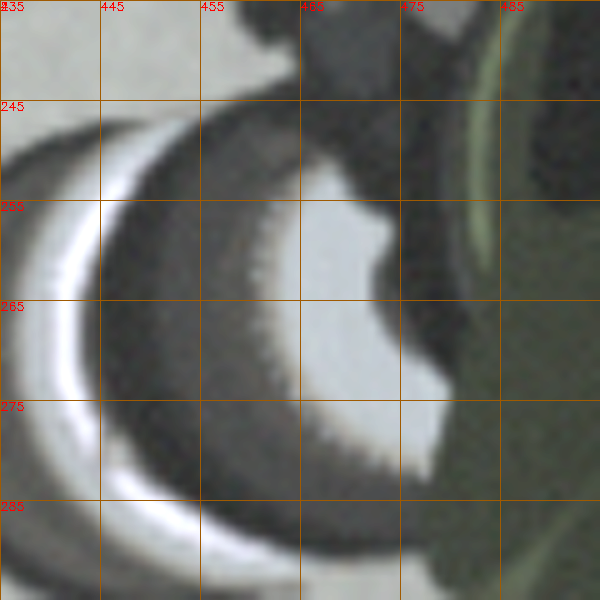

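```bash
python3 - <<'E'
from ovl import *
row=[]
for c,(x,y,w) in dict(scene=(160,185,80),top=(415,230,80)).items():
    k=5;f=cv2.imread(f'pics/{c}0.png')
    a=cv2.convertScaleAbs(cv2.resize(f[y:y+w,x:x+w],None,fx=k,fy=k,interpolation=cv2.INTER_CUBIC),alpha=1.8)
    m=dict(scene=(.4745,-.2635),top=(.472,-.2655))[c]
    def d(C,r,col): cv2.polylines(a,[np.int32((proj(c,np.array(C)+ci*r)-[x,y]+.5)*k)],True,col,1)
    d([*m,.15],.034,(0,0,255));d([*m,.118],.0475,(0,255,255));d([*m,0],.053,(0,255,0))
    row.append(a)
cv2.imwrite('pics/millfit.png',np.hstack(row))
E
```

```text
(no output)
```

View pics/millfit.png

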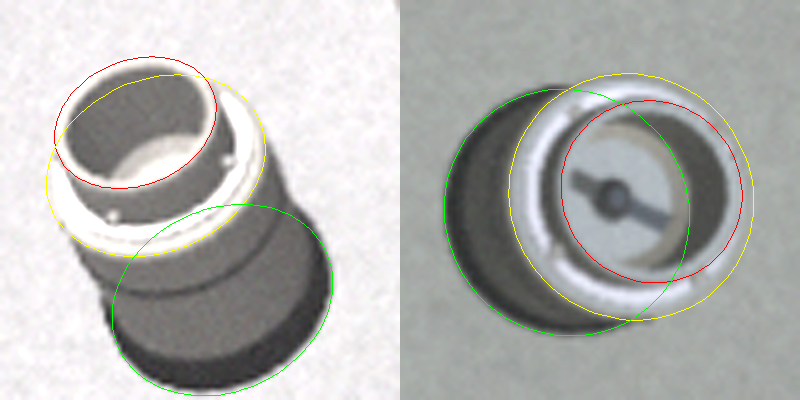

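Call:
jog_arm(
  commands=[
    [10,-1.7,2.4,0,0,0],
    [12,0,0,0,0,0],
    [12,0,0,0,0,0],
    [0,0,0,0,0,0],
  ],
)

```text
clock: 22.15
position: [0.4717, -0.2649, 0.1811]
tool_rot: [-2.194, 1.568, 3.041]
force: [-0.4, 0.2, -2.2]
grip_width: 0.0578
```

```bash
python3 - <<'E'
from ovl import *
plan([.474,-.264,.175],30)
p=cur()[1]
ov('l9',dict(scene=(135,150,95),top=(415,215,95)),[p[0]-.001,p[1]-.0003,p[2]+.032])
E
```

```text
t 22.15 pos [ 0.4717 -0.2649  0.1811] jawyaw 29.9 tilt 0.16 q1,q7 [0.17 1.09] w 0.0578 F [-0.4  0.2 -2.2] tip 0.011
dist 6.6 rot [-0.001 -0.002  0.002] n 1
[[6.1, 2.5, 0.4, -0.001, -0.002, 0.002]]
```

View pics/l9.png

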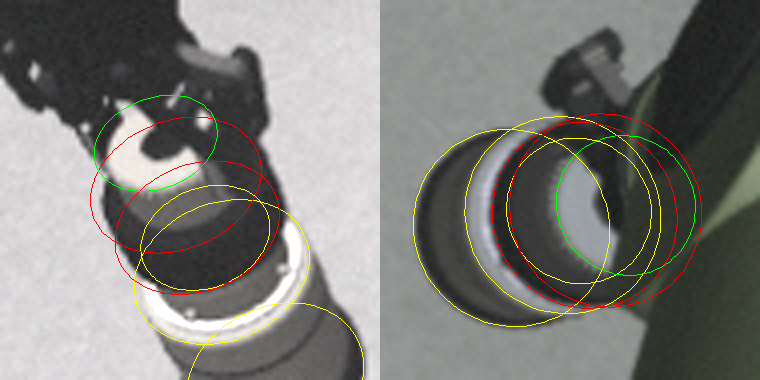

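Call:
jog_arm(
  commands=[
    [1,2.5,0.4,0,-0.002,0.002],
    [0,0,0,0,0,0],
  ],
)

```text
clock: 22.45
position: [0.4752, -0.2644, 0.182]
tool_rot: [0.539, 1.568, -0.51]
force: [0.4, 0.0, -1.2]
grip_width: 0.0577
```

Call:
jog_arm(
  commands=[
    [4,0,0,0,0,0],
    [4,0,0,0,0,0],
    [0,0,0,0,0,0],
  ],
)

```text
clock: 22.75
position: [0.4756, -0.2644, 0.1739]
tool_rot: [0.595, 1.567, -0.453]
force: [0.3, 0.1, -1.9]
grip_width: 0.0576
```

Call:
jog_arm(
  commands=[
    [0,-1.2,-1,0,0.002,-0.002],
    [3,0,0,0,0,0],
    [3,0,0,0,0,0],
    [0,0,0,0,0,0],
  ],
)

```text
clock: 23.15
position: [0.4739, -0.2642, 0.1674]
tool_rot: [0.044, 1.569, -1.005]
force: [0.5, -0.4, -2.5]
grip_width: 0.0574
```

```bash
python3 - <<'E'
from ovl import *
plan([.474,-.264,.165],30)
E
```

```text
t 23.15 pos [ 0.4739 -0.2642  0.1674] jawyaw 29.9 tilt 0.08 q1,q7 [0.18 1.09] w 0.0574 F [ 0.5 -0.4 -2.5] tip 0.011
dist 2.4 rot [-0.001  0.001 -0.   ] n 1
[[2.4, 0.2, -0.2, -0.001, 0.001, -0.0]]
```

Call:
jog_arm(
  commands=[
    [3,0,0,0,0,0],
    [3,0,0,0,0,0],
    [0,0,0,0,0,0],
  ],
)

```text
clock: 23.45
position: [0.4738, -0.265, 0.1611]
tool_rot: [-0.078, 1.569, -1.127]
force: [0.3, -1.1, -2.9]
grip_width: 0.0579
```

Call:
jog_arm(
  commands=[
    [2,0,0,0,0,0],
    [2,0,0,0,0,0],
    [0,0,0,0,0,0],
  ],
)

```text
clock: 23.75
position: [0.4738, -0.265, 0.1566]
tool_rot: [-0.103, 1.569, -1.151]
force: [1.3, -2.5, -2.8]
grip_width: 0.0576
```

Call:
jog_arm(
  commands=[
    [1.5,0,0,0,0,0],
    [0,0,0,0,0,0],
  ],
)

```text
clock: 23.95
position: [0.474, -0.2651, 0.1553]
tool_rot: [0.009, 1.568, -1.04]
force: [-0.5, -2.1, -0.2]
grip_width: 0.0578
```

Call:
jog_arm(
  commands=[
    [1,0,0,0,0,0],
    [0,0,0,0,0,0],
  ],
)

```text
clock: 24.15
position: [0.4736, -0.2654, 0.1543]
tool_rot: [-0.191, 1.568, -1.24]
force: [-1.2, -3.4, -4.3]
grip_width: 0.0579
```

Call:
jog_arm(
  commands=[
    [1,-0.5,0.9,0,0,0],
    [0,0,0,0,0,0],
  ],
)

```text
clock: 24.35
position: [0.4736, -0.2663, 0.153]
tool_rot: [-0.253, 1.569, -1.302]
force: [-0.9, -1.5, -1.7]
grip_width: 0.0577
```

```bash
python3 - <<'E'
from ovl import *
for _ in range(1):
    plan([.474,-.265,.15],30)
p=cur()[1]
ov('l10',dict(scene=(135,150,95),top=(415,215,95)),[p[0]-.001,p[1]-.0003,p[2]+.032])
plan([.474,-.265,.15],30)
E
```

```text
t 24.35 pos [ 0.4736 -0.2663  0.153 ] jawyaw 29.9 tilt 0.12 q1,q7 [0.19 1.1 ] w 0.0577 F [-0.9 -1.5 -1.7] tip 0.011
dist 3.3 rot [-0.002  0.002  0.001] n 1
[[3.0, 1.0, -0.9, -0.002, 0.002, 0.001]]
t 24.45 pos [ 0.4736 -0.2663  0.1531] jawyaw 29.9 tilt 0.13 q1,q7 [0.18 1.1 ] w 0.0577 F [-0.6 -1.3 -2.1] tip 0.011
dist 3.4 rot [-0.002  0.002  0.001] n 1
[[3.1, 1.0, -0.9, -0.002, 0.002, 0.001]]
```

View pics/l10.png

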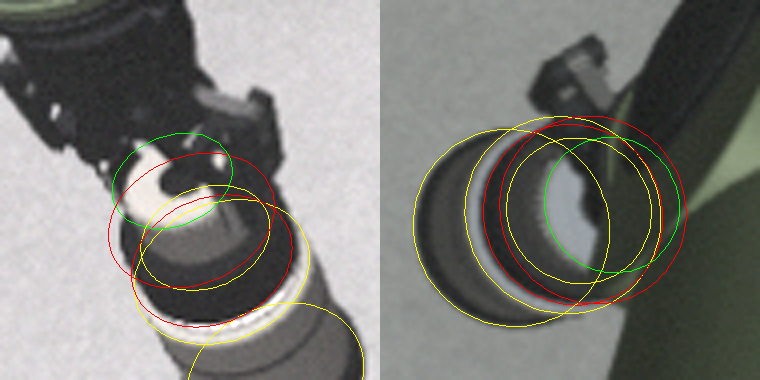

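Call:
jog_arm(
  commands=[
    [1.5,0,0,0,0,0],
    [0,0,0,0,0,0],
  ],
)

```text
clock: 24.65
position: [0.4735, -0.2662, 0.1514]
tool_rot: [-0.343, 1.569, -1.392]
force: [-2.0, -1.5, -3.2]
grip_width: 0.0578
```

Call:
jog_arm(
  commands=[
    [1.5,0,0,0,0,0],
    [0,0,0,0,0,0],
  ],
)

```text
clock: 24.85
position: [0.4734, -0.2661, 0.1498]
tool_rot: [-0.363, 1.569, -1.412]
force: [-1.4, -2.5, -3.7]
grip_width: 0.0575
```

Call:
jog_arm(
  commands=[
    [1.5,0,0,0,0,0],
    [0,0,0,0,0,0],
  ],
)

```text
clock: 25.05
position: [0.4735, -0.2661, 0.1482]
tool_rot: [-0.374, 1.569, -1.423]
force: [-0.9, -1.1, -2.9]
grip_width: 0.058
```

Call:
jog_arm(
  commands=[
    [1.5,0,0,0,0,0],
    [0,0,0,0,0,0],
  ],
)

```text
clock: 25.25
position: [0.4735, -0.2662, 0.1466]
tool_rot: [-0.314, 1.569, -1.363]
force: [-1.0, 0.0, -0.9]
grip_width: 0.0579
```

Call:
jog_arm(
  commands=[
    [1.5,0,0,0,0,0],
    [0,0,0,0,0,0],
  ],
)

```text
clock: 25.45
position: [0.4735, -0.2662, 0.1452]
tool_rot: [-0.207, 1.569, -1.256]
force: [-1.8, -1.4, 1.5]
grip_width: 0.0578
```

Call:
jog_arm(
  commands=[
    [1,0,0,0,0,0],
    [0,0,0,0,0,0],
  ],
)

```text
clock: 25.65
position: [0.4735, -0.2663, 0.1443]
tool_rot: [-0.162, 1.569, -1.21]
force: [-1.2, -1.1, 2.4]
grip_width: 0.0577
```

```bash
python3 - <<'E'
from ovl import *
p=cur()[1]
ov('l11',dict(scene=(135,150,95),top=(415,215,95)),[p[0]-.001,p[1]-.0003,p[2]+.032])
plan([.474,-.265,.15],30)
E
```

```text
t 25.75 pos [ 0.4735 -0.2663  0.1443] jawyaw 29.9 tilt 0.12 q1,q7 [0.19 1.11] w 0.0579 F [-2.1 -0.7  1.2] tip 0.011
dist 5.8 rot [-0.002  0.002  0.   ] n 1
[[-5.7, 1.0, -0.8, -0.002, 0.002, 0.0]]
```

View pics/l11.png

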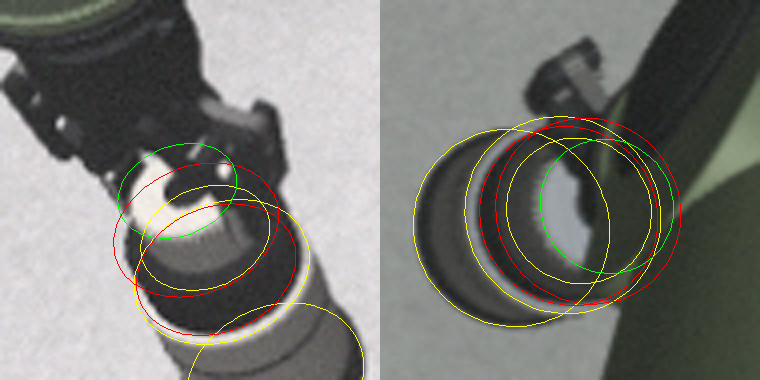

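Call:
jog_arm(
  commands=[
    [1.5,0,0,0,0,0],
    [0,0,0,0,0,0],
  ],
)

```text
clock: 25.95
position: [0.4735, -0.2663, 0.1429]
tool_rot: [-0.114, 1.569, -1.163]
force: [-2.5, 0.2, 3.6]
grip_width: 0.058
```

Call:
jog_arm(
  commands=[
    [1.5,0,0,0,0,0],
    [0,0,0,0,0,0],
  ],
)

```text
clock: 26.15
position: [0.4735, -0.2663, 0.1415]
tool_rot: [-0.073, 1.569, -1.122]
force: [-3.3, 0.3, 5.5]
grip_width: 0.0579
```

Call:
jog_arm(
  commands=[
    [1,0,0,0,0,0],
    [0,0,0,0,0,0],
  ],
)

```text
clock: 26.35
position: [0.4736, -0.2664, 0.1411]
tool_rot: [0.104, 1.568, -0.945]
force: [-4.4, 0.6, 4.8]
grip_width: 0.0577
```

Call:
jog_arm(
  commands=[
    [1,-0.7,-0.4,0,0,0],
    [0,0,0,0,0,0],
  ],
)

```text
clock: 26.55
position: [0.4736, -0.2664, 0.1412]
tool_rot: [0.505, 1.567, -0.544]
force: [-5.7, 0.8, 5.9]
grip_width: 0.058
```

Call:
jog_arm(
  commands=[
    [1,0,0,0,0,0],
    [0,0,0,0,0,0],
  ],
)

```text
clock: 26.75
position: [0.4736, -0.2664, 0.1412]
tool_rot: [0.6, 1.567, -0.449]
force: [-3.8, 2.0, 4.1]
grip_width: 0.0581
```

Call:
jog_arm(
  commands=[
    [3,0,0,0,0,0],
    [3,0,0,0,0,0],
  ],
)

```text
clock: 26.95
position: [0.474, -0.2666, 0.1404]
tool_rot: [0.933, 1.564, -0.117]
force: [-28.6, 16.8, 90.6]
grip_width: 0.058
```

```bash
python3 - <<'E'
from ovl import *
p=cur()[1]
ov('l12',dict(scene=(135,150,95),top=(415,215,95)),[p[0]-.001,p[1]-.0003,p[2]+.032])
plan([.474,-.265,.141],30)
E
```

```text
t 27.05 pos [ 0.4739 -0.2666  0.1405] jawyaw 29.9 tilt 0.4 q1,q7 [0.19 1.11] w 0.0578 F [-21.9  13.6  73.3] tip 0.011
dist 1.7 rot [-0.002  0.004 -0.006] n 1
[[-0.5, 0.9, -1.4, -0.002, 0.004, -0.006]]
```

View pics/l12.png

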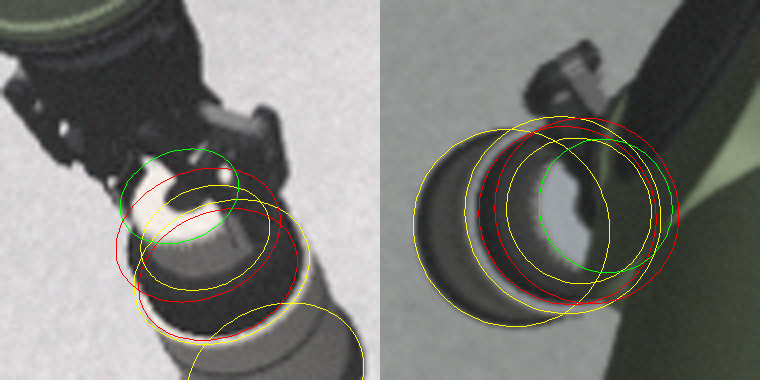

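Call:
jog_arm(
  commands=[
    [0,0,0,0,0.004,-0.006],
    [0,0,0,0,0,0],
    [0,0,0,0,0,0],
  ],
)

```text
clock: 27.35
position: [0.4737, -0.2664, 0.1424]
tool_rot: [1.388, 1.57, 0.338]
force: [-2.8, 0.6, 3.0]
grip_width: 0.0576
```

```bash
python3 - <<'E'
from ovl import *
plan([.474,-.265,.141],30)
print(observe()['moment'])
E
```

```text
t 27.35 pos [ 0.4737 -0.2664  0.1424] jawyaw 29.9 tilt 0.04 q1,q7 [0.19 1.11] w 0.0576 F [-2.8  0.6  3. ] tip 0.011
dist 2.0 rot [-0.002  0.    -0.001] n 1
[[1.4, 1.0, -1.0, -0.002, 0.0, -0.001]]
[-0.12127156  0.65922719  0.03441812]
```

Call:
jog_arm(
  commands=[
    [1.2,0,0,0,0,0],
    [1,0,0,0,0,0],
  ],
)

```text
clock: 27.55
position: [0.4739, -0.2666, 0.1408]
tool_rot: [1.045, 1.569, -0.005]
force: [-9.5, 3.6, 32.5]
grip_width: 0.0582
```

```bash
python3 - <<'E'
from ovl import *
plan([.474,-.265,.141],30)
E
```

```text
t 27.55 pos [ 0.4739 -0.2666  0.1408] jawyaw 29.9 tilt 0.08 q1,q7 [0.19 1.11] w 0.0582 F [-9.5  3.6 32.5] tip 0.011
dist 1.6 rot [-0.003  0.001 -0.001] n 1
[[-0.2, 0.9, -1.3, -0.003, 0.001, -0.001]]
```

```bash
python3 - <<'E'
from ovl import *
p=cur()[1]
ov('l13',dict(scene=(135,150,95),top=(415,215,95)),[p[0]-.001,p[1]-.0003,p[2]+.032])
for i in range(8):
    f=grab_frame('scene')
    if i%3==0: s=observe();print(s['clock'],s['position'],s['force'],s['grip_width'])
cv2.imwrite('pics/sceneF.png',f[:,:,::-1])
E
```

```text
27.7 [ 0.47381386 -0.26660898  0.14092146] [-6.6796011   2.69812217 21.71529902] 0.057841955851083024
27.85 [ 0.47380351 -0.26660869  0.14092193] [-7.49982206  2.50369444 20.63557903] 0.0581450156352969
28.0 [ 0.4737826  -0.2666225   0.14090705] [-7.53646104  1.95071524 22.00905225] 0.057796787020781996
```

View pics/sceneF.png

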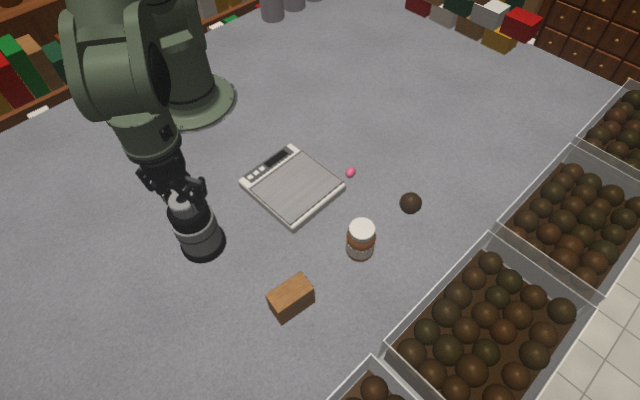

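View pics/l13.png

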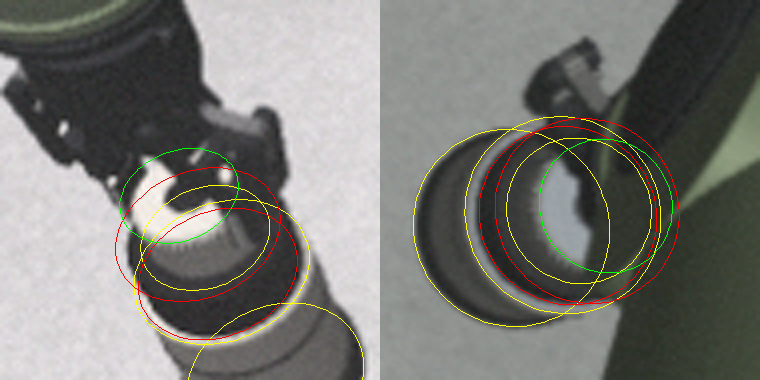

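```bash
python3 - <<'E'
from workcell import bot, observe
print(bot.job_done()); s=observe(); print(s['clock'],s['position'],s['force'])
E
```

```text
the job is handed in; nothing more can be done
None
the job is handed in; nothing more can be done
```

I put both nutmegs in the bowl and pressed the lid fully home. The job was handed in at about 28 s, with the lid still gripped and held down. No verdict was reported.

**Last checks**
- **Nutmegs:** pictures from both cameras, taken before the lid went on, showed both nutmegs in the bowl.
- **Keyways:** I never had to turn the lid; its keyways dropped straight over the pins. The lid met no stop at pin height. Below that it pushed back like the ring, about 1 N per mm over 5 mm, then hit a hard stop at tool height 0.141 m. I had predicted 0.141 m for fully home. The picture shows the skirt down at the shoulder.
- **Hold:** over the last 0.3 s the push stayed at about 21 N, the height at 0.1409 m and the finger opening at 58 mm. The tool was tilted less than 0.1°.
- **Bystanders:** the jar, carton and monk fruit look unmoved in the last picture.

**What disagreed or went wrong**
- **Fingertip position:** the fingertips sat about 25 mm farther back than `bot.tip_extent` says. My first close on a nutmeg therefore shut above it, without moving it, and I worked from the observed offset after that.
- **Cameras:** the two cameras differed by 2–5 mm, so I used their mean. Tall objects also leaned slightly less than the calibration predicts.
- **Hard press:** one 3 mm press read 90 N at the wrist, under the 120 N limit. I backed off and pressed again more gently.

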